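# Draw the key out of the angled pocket with sprung tongs

## Robot

A 6-joint arm with a two-finger parallel gripper is mounted at the origin on the work surface; the furniture and walls round the work are solid. World frame = base frame: x ahead of the robot, y to its left, z up, the work surface at z = 0. Lengths are in m, angles in rad, forces in N, time in s.
With the tool pointing down it reaches from about 0.325 to 1 m from the base axis. Payload 5.1 kg.
Tool frame: the origin (TCP) lies at the very end of the fingers, on their centre line; the grasp point (between the pads) lies 19 mm behind it; z points along the fingers, y is the direction in which the jaws open and shut (so a half turn about z gives the same grasp; the last joint's range is limited). The gripper opens to 85 mm and grips with 20 to 120 N. Pads are 22 mm wide; open, the fingers measure 114 mm over their backs; the gripper's body (76 mm by 85 mm) begins 54 mm behind the grasp point. The pads swing forward as they close: fully open they stand 13 mm farther back than shut.
Start: joints at [1.211, 0.124, 1.65, -0, 1.367, -0.083], TCP at [0.178, 0.625, 0.205] pointing down, gripper open.
Joint ranges: [-2.61, 2.61], [-1.02, 2.33], [0.03, 2.71], [-1.35, 4.49], [0.32, 2.68], [-2.91, 2.91]. Speed limits (rad/s): [2.57, 2.57, 3.14, 3.14, 3.14, 3.14].

## Interface

Orientations are given as a unit quaternion [x, y, z, w].
In Python, from bench import status, camera, camera_info, job gives the robot as it stands. The module is installed in compiled form; this text tells all that it offers.
- The arm moves only by the shell command python3 -m handwheel 'ROWS' [FORCE]. ROWS is JSON, a list that holds one entry, the list of rows, each a list of 5 numbers: the shift along the world's x, y, z in mm, then the turn about the world's z in degrees, then the closure, from -1 (fully open) to 1 (shut), so that 0 is half open. In form: [[[dx, dy, dz, roll, fingers], ...]]. A call has 1 to 8 rows; each row is the pose to reach, as a shift and turn from the pose measured when the call began; what a row does not reach only later rows make up. A row lasts 1/8 s, in which the tool goes at most 62.5 mm and 10.7 degrees, less where a joint would pass 70% of its speed; a pose out of reach is approached as far as the arm can. A call with a gripper value outside its range is refused whole. The fingers move at their own pace and stop on an object; FORCE is the grip in N (left out, the last holds). Time passes only in rows, so rows that repeat a pose let the fingers close. It gives the time, the measured TCP pose, the force and the opening at its end, in the units of the state.
- status.state(): the state, without advancing time (a new reading comes with each control period).
- camera(name): name is "scene" or "top"; returns the picture (400x640x3 uint8, red, green, blue); there is no depth.
- camera_info(name): a dict with "camera_matrix" (3x3 intrinsics, pixels), "R" (3x3) and "t" (3): a world point X has camera coordinates R X + t. Camera axes: x right, y down, z forward; pixel columns grow to the right and rows downward; lengths in m; the calibration is good to about 2 mm. A picture is of the moment at which its call begins. camera_info takes no time and is no camera call.
- job.sign_off(): hands the job in, once; it reports no verdict.
The state is a dict: "time": time; "joint_pos": joint angles; "joint_velocities": joint speeds; "effort": joint torques, N m; "tool_pos": TCP position; "tool_rot": TCP orientation; "wrist_force": force on the tool from outside, world axes, zero at the start; "moment": the same for the moment, N m; "grip_width": finger opening in m.
Only numpy, scipy, OpenCV 4.12 (cv2) and the standard library are available. Lean on these libraries where they do the work, as an engineer would, in place of code of your own. Each camera call takes 0.05 s, during which the arm holds its last target.

## Task

A steel key lies deep in the narrow, slanting pocket of the die block, too deep and narrow for the fingers, which must not touch it. Take the sprung tongs from their stand, feel your way gently into the pocket with the jaws on either side of the key, squeeze them firmly shut on it against the catch of a sprung plunger and draw it straight out; lower it with the tongs onto the floor of the green-blue tray before letting it go. Then put the tongs back upright in their stand, fully down, and leave the springs, the guide bush and the spray can as they stand.

Things in the scene. Friction and masses are not known exactly. Their poses are not given: they have to be found in the camera images.
- die_block: Fixed grey steel block 60 x 86 x 130 mm, leaning 30 degrees from vertical on a dark foot plate (170 x 100 mm), all below 0.18 m; the mouth of its pocket faces up and towards the block's own -x (at yaw 0: the robot). Origin on the bench below the block, x and y level, z up. The pocket's cross section is long along y.
- pocket_mouth (a point): Centre of the pocket's mouth. The pocket is a slot 46 mm along the block's y by 20 mm across, 110 mm deep on the line to pocket_floor. Two square shoulders narrow its lowest 22 mm to 17 mm along y: tongs that straddle the key come to a firm stop on these, 88 mm below the mouth.
- pocket_floor (a point): Centre of the pocket's floor, 110 mm from the mouth along the slanting pocket axis (30 degrees from vertical).
- key: Plain steel bar 16 x 14 x 60 mm (its x, y, z), 0.1 kg, origin at its centre, z its length. At the start it stands in the pocket on the floor between the shoulders, held against the lower wall by a small sprung plunger (about 13 N) low in the upper wall, so a weak grip slips off it: about 40 N or more on the grip pads pulls it free. Its 14 mm thickness lies along the block's y, its top 50 mm below the mouth.
- tongs: Parallel-action sprung tongs, 158 mm long, 0.16 kg: two straight steel jaws slide together on guide rods, held apart by springs. Origin midway between the jaw tips, z from the tips to the top; the jaws close along y, equally from both sides. Black grip pads on the outer sides (z = 106 to 144 mm, 24 mm wide along x) are where to take them; the weight is centred there. They start tips down in the stand.
- jaw_a: The tongs' jaw on +y with its grip pad; frame like the tongs'. A bar 5 mm thick (y), 10 mm wide (x), from z = 0 to 158 mm. Open, the jaws are 28 mm apart inside and 38 mm outside; over the outer faces of the grip pads the tongs measure 54 mm open, 40 mm gripping the key, 34 mm shut on nothing.
- jaw_b: The tongs' jaw on -y, the mirror image of jaw_a. The springs push about 9 N out on each pad when open and 12.5 N when the jaws are on the key: a light squeeze to about 49 mm over the pads carries the tongs with the jaws still open wide enough to go round the key.
- tongs_stand: Fixed aluminium stand for the tongs, 60 x 90 x 70 mm on a dark foot plate 90 x 110 x 10 mm; origin at the middle of its underside, z up. An upright slot 46 mm along its y by 15 mm along its x, with a 3 mm chamfer, opens in the middle of the top at 70 mm; its floor is 12 mm above the bench. The tongs fit either way round.
- tray: Fixed green-blue tray, 200 x 146 x 40 mm (its x, y, z), origin at the middle of its underside. Clear floor 160 x 95 mm, 3 mm thick.
- guide_bush: Loose grey guide bush, 39 mm wide, 46 mm tall, standing; origin at its foot. To be left alone.
- spring_a: Loose yellow die spring, 27 mm wide, 52 mm tall, standing; origin at its foot. To be left alone.
- spring_b: Second loose yellow die spring, same size. To be left alone.
- spray_can: Loose white spray can with a blue cap, 52 mm wide, 161 mm tall, standing; origin at its foot. To be left alone.
Things that resemble listed ones, but are neither listed nor needed, are in the scene too. Of the things shaped like the tongs, the steel one is meant. What is shaped like the tray but purple is not meant.

How it is judged:
By the outcome, as a careful person would: the job done as asked, in the order asked, and still so for the second after the job is handed in, with the robot touching nothing.
It also fails if it takes over 67 s, if anything falls off the work surface, if the arm or the gripper's body presses on something with over 40 N, if the wrist force passes 120 N, or if a joint passes its speed limit or range.

## Working session

There is one attempt and no reset: what is moved stays moved. The work goes in short steps, Python scripts to look and compute and a shell command to move; the robot and the scene stay as the last step left them, time stands still between calls to the robot, and variables do not carry over. Pictures are saved under pics/ and viewed, and the job is handed in when it is done.

```bash
mkdir -p pics; ls
cat > h.py <<'E'
import numpy as np, cv2
from bench import status, camera, camera_info, job
def snap(n,f):
    im=camera(n); cv2.imwrite('pics/'+f+'.png',im[:,:,::-1]); return im
def ray(n,u,v):
    c=camera_info(n);K=np.array(c['camera_matrix']);R=np.array(c['R']);t=np.array(c['t'])
    d=R.T@np.linalg.solve(K,[u,v,1.]); return -R.T@t,d/np.linalg.norm(d)
def onz(n,u,v,z):
    o,d=ray(n,u,v); return o+d*(z-o[2])/d[2]
def proj(n,X):
    c=camera_info(n);p=np.array(c['camera_matrix'])@(np.array(c['R'])@np.array(X,float)+np.array(c['t'])); return p[:2]/p[2]
def tri(*obs):
    A=np.zeros((3,3));b=np.zeros(3)
    for n,u,v in obs:
        o,d=ray(n,u,v);P=np.eye(3)-np.outer(d,d);A+=P;b+=P@o
    X=np.linalg.solve(A,b); return X,[np.round(proj(n,X)-[u,v],1) for n,u,v in obs]
E
python3 - <<'E'
from h import *
np.set_printoptions(precision=3,suppress=True)
snap('scene','s0');snap('top','t0')
s=status.state();print(s)
for n in('scene','top'):
    c=camera_info(n);print(n,c['camera_matrix'],-np.array(c['R']).T@np.array(c['t']),np.array(c['R']))
E
```

```text
pics
{'time': 0.1, 'joint_pos': array([ 1.211,  0.124,  1.652, -0.   ,  1.367, -0.083]), 'joint_velocities': array([ 0.001,  0.   , -0.003,  0.   , -0.003, -0.001]), 'effort': array([  0.001, -42.493, -36.666,  -0.   ,   0.004,  -0.   ]), 'tool_pos': array([0.177, 0.625, 0.204]), 'tool_rot': array([ 0.138,  0.99 , -0.001, -0.   ]), 'wrist_force': array([-0.843,  0.636,  0.047]), 'moment': array([-0.008,  0.016,  0.016]), 'grip_width': 0.08492663619071227}
scene [[374.526   0.    321.518]
 [  0.    374.526 196.629]
 [  0.      0.      1.   ]] [-0.043 -0.794  0.852] [[ 0.888 -0.459  0.014]
 [-0.284 -0.574 -0.768]
 [ 0.36   0.678 -0.641]]
top [[458.414   0.    317.245]
 [  0.    458.414 196.214]
 [  0.      0.      1.   ]] [ 0.111 -0.003  1.452] [[-0.049 -0.999 -0.005]
 [-0.974  0.049 -0.22 ]
 [ 0.22  -0.006 -0.975]]
```

View pics/s0.png

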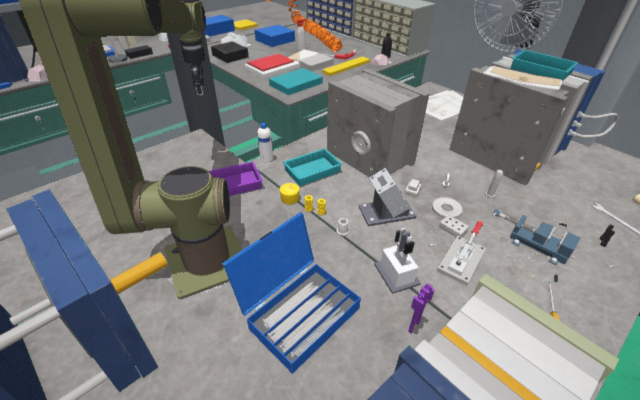

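View pics/t0.png

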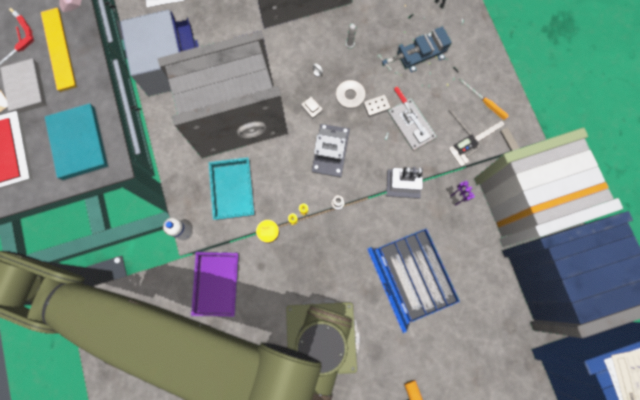

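Run:
```python
import cv2
s=cv2.imread('pics/s0.png');t=cv2.imread('pics/t0.png')
cv2.imwrite('pics/s0b.png',cv2.resize(s[155:305,340:440],None,fx=4,fy=4,interpolation=cv2.INTER_CUBIC)[:600])
cv2.imwrite('pics/t0b.png',cv2.resize(t[115:215,300:440],None,fx=5.5,fy=5.5,interpolation=cv2.INTER_CUBIC))
```

```text
(no output)
```

View pics/s0b.png

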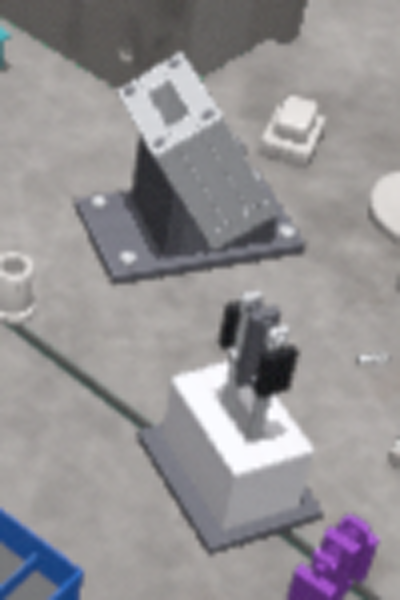

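View pics/t0b.png

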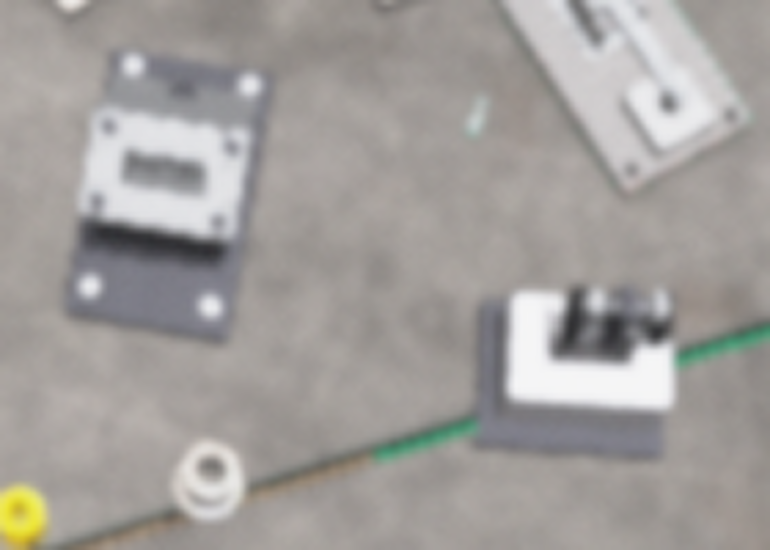

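Run:
```python
from h import *
np.set_printoptions(precision=4,suppress=True)
T=cv2.imread('pics/t0.png');S=cv2.imread('pics/s0.png')
def quads(im,box,lo,hi,k,name):
    x0,y0,x1,y1=box
    g=cv2.resize(cv2.cvtColor(im,cv2.COLOR_BGR2GRAY)[y0:y1,x0:x1],None,fx=8,fy=8,interpolation=cv2.INTER_CUBIC)
    m=cv2.inRange(g,lo,hi);cs,_=cv2.findContours(m,cv2.RETR_CCOMP,cv2.CHAIN_APPROX_NONE)
    for c in sorted(cs,key=cv2.contourArea)[::-1][:k]:
        a=cv2.contourArea(c)
        if a<1500: continue
        M=cv2.moments(c);h=cv2.convexHull(c)
        p=cv2.approxPolyN(c,4,ensure_convex=True).reshape(-1,2) if len(c)>8 else c.reshape(-1,2)
        f=lambda q:(np.array(q)+.5)/8-.5+[x0,y0]
        print(name,a/64,'cen',f([M['m10']/M['m00'],M['m01']/M['m00']]),'quad',f(p).tolist())
quads(T,(308,128,352,165),165,255,4,'Tface');quads(T,(318,138,342,154),0,150,3,'Tslot')
quads(T,(385,160,428,195),215,255,3,'Tstand')
quads(S,(365,162,400,196),165,255,4,'Sface');quads(S,(374,172,390,188),0,140,3,'Sslot')
quads(S,(378,240,422,280),200,255,3,'Sstand')
```

```text
Tface 756.53125 cen [325.614  143.6688] quad [[345.6875, 137.9375], [342.3125, 158.5625], [307.5625, 152.1875], [307.5625, 123.9375]]
Tface 74.90625 cen [329.2448 145.7478] quad [[337.9375, 144.1875], [335.6875, 149.6875], [321.9375, 147.3125], [321.9375, 141.6875]]
Tslot 53.7265625 cen [329.2773 145.5648] quad [[336.6875, 144.4375], [335.5625, 148.9375], [322.4375, 146.5625], [322.4375, 142.3125]]
Tstand 296.5234375 cen [404.9985 181.0964] quad [[421.1875, 178.0625], [422.1875, 188.8125], [392.1875, 186.8125], [393.1875, 164.8125]]
Sface 500.3984375 cen [381.3871 181.7077] quad [[415.9375, 183.6875], [364.5625, 197.1875], [364.5625, 178.1875], [384.5625, 167.6875]]
Sface 61.1875 cen [381.7722 180.4419] quad [[387.4375, 182.9375], [381.3125, 186.4375], [376.1875, 177.9375], [381.9375, 174.4375]]
Sslot 43.28125 cen [381.9095 180.5071] quad [[386.8125, 182.8125], [381.4375, 185.6875], [377.1875, 178.4375], [381.8125, 175.3125]]
Sstand 355.5 cen [399.1531 260.4441] quad [[418.5625, 267.3125], [398.1875, 273.6875], [381.9375, 248.6875], [401.4375, 243.1875]]
```

Run:
```python
from h import *
np.set_printoptions(precision=4,suppress=True)
print('mouth',tri(('top',329.25,145.65),('scene',381.82,180.47)))
cs={'-y+x':((337.5,144.3),(387.2,182.9)),'-y-x':((335.6,149.3),(381.4,186.1)),'+y-x':((322.2,147),(376.6,178.2)),'+y+x':((322.2,142),(381.9,174.8))}
P={}
for k,(a,b) in cs.items():
    P[k],e=tri(('top',*a),('scene',*b)); print(k,P[k],e)
d=(P['+y-x']+P['+y+x']-P['-y+x']-P['-y-x'])/2; print('long',d,np.linalg.norm(d),'yaw',np.degrees(np.arctan2(-d[0],d[1])))
d=(P['+y+x']+P['-y+x']-P['+y-x']-P['-y-x'])/2; print('short',d,np.linalg.norm(d))
# block face corners
for a,b in (((317.3,135),(370,178.5)),((344.5,138.1),(None,None))): pass
print('stand top from scene');Q=np.array([onz('scene',u,v,.07) for u,v in((381.9,248.7),(401.4,243.2),(418.6,267.3),(398.2,273.7))]);print(Q,Q.mean(0))
print([np.linalg.norm(Q[i]-Q[(i+1)%4]) for i in range(4)])
d=(Q[0]+Q[1]-Q[2]-Q[3])/2;print('yaw',np.degrees(np.arctan2(-d[0],d[1])))
R=np.array([onz('top',u,v,.07) for u,v in((392.7,167.7),(392.4,188.3),(422.2,189.5))]);print(R,(R[0]+R[2])/2)
d=R[1]-R[2];print('yaw',np.degrees(np.arctan2(-d[0],d[1])))
# foot plate corners of stand & die (top), z=.01
f=lambda u,v:onz('top',300+u/5.5,115+v/5.5,.01)
print('footstand',[f(*p) for p in((478,450),(662,456),(482,300))])
F=[f(*p) for p in((112,48),(268,68),(226,342),(68,316))];print('footdie',F,np.mean(F,0))
```

```text
mouth (array([ 0.5616, -0.0544,  0.1411]), [array([ 0.1, -0.3]), array([-0.3,  0.1])])
-y+x [ 0.5628 -0.0793  0.1481] [array([ 0.2, -0.5]), array([-0.5,  0.1])]
-y-x [ 0.5497 -0.0726  0.136 ] [array([-0. ,  0.1]), array([ 0.1, -0. ])]
+y-x [ 0.5587 -0.0326  0.1366] [array([-0.1,  0.1]), array([ 0.1, -0. ])]
+y+x [ 0.5738 -0.0342  0.1454] [array([ 0.2, -0.6]), array([-0.6,  0.2])]
long [ 0.01    0.0426 -0.0011] 0.04372291098735313 yaw -13.215022853350577
short [ 0.0141 -0.0042  0.0105] 0.018036060560128447
stand top from scene
[[ 0.4438 -0.2431  0.07  ]
 [ 0.5056 -0.2506  0.07  ]
 [ 0.4939 -0.3425  0.07  ]
 [ 0.4322 -0.3355  0.07  ]] [ 0.4689 -0.2929  0.07  ]
[np.float64(0.062238156275790706), np.float64(0.09264054233301557), np.float64(0.06211898886500402), np.float64(0.09305476446787782)]
yaw -7.219606318772881
[[ 0.5026 -0.2513  0.07  ]
 [ 0.4365 -0.2448  0.07  ]
 [ 0.428  -0.3365  0.07  ]] [ 0.4653 -0.2939  0.07  ]
yaw -5.252495288735783
footstand [array([ 0.4233, -0.2352,  0.01  ]), array([ 0.4143, -0.3424,  0.01  ]), array([ 0.5142, -0.2451,  0.01  ])]
footdie [array([ 0.6843, -0.0337,  0.01  ]), array([ 0.6665, -0.1276,  0.01  ]), array([ 0.4961, -0.0918,  0.01  ]), array([0.5167, 0.0009, 0.01  ])] [ 0.5909 -0.063   0.01  ]
```

Run:
```python
from h import *
np.set_printoptions(precision=3,suppress=True)
a=onz('scene',398,236.2,.137);b=onz('scene',409.2,247.5,.137);print('pads',a,b,(a+b)/2)
for n,u,v,z in (('top',287,135,0),('top',287,135,.25),('scene',383,175,0),('top',338,202,.04),('top',293,218,.05),('top',303,208,.05),('top',172,226,.16),('top',460,191,.1),('top',267,231,.05)): print(n,u,v,onz(n,u,v,z))
T=cv2.imread('pics/t0.png');S=cv2.imread('pics/s0.png')
for im,n,box in((T,'top',(200,145,270,230)),(S,'scene',(275,140,350,190))):
    x0,y0,x1,y1=box
    h=cv2.cvtColor(im,cv2.COLOR_BGR2HSV);m=cv2.inRange(h,(82,100,60),(98,255,255));mm=np.zeros_like(m);mm[y0:y1,x0:x1]=m[y0:y1,x0:x1]
    c=max(cv2.findContours(mm,0,1)[0],key=cv2.contourArea);q=cv2.approxPolyN(c,4,ensure_convex=True).reshape(-1,2)
    Q=np.array([onz(n,*p,.04) for p in q.astype(float)]);print(n,q.tolist(),Q,Q.mean(0))
cv2.imwrite('pics/c1.png',cv2.resize(S[60:230,270:440],None,fx=3.5,fy=3.5,interpolation=cv2.INTER_CUBIC))
cv2.imwrite('pics/c2.png',cv2.resize(T[80:240,160:340],None,fx=3.6,fy=3.6,interpolation=cv2.INTER_CUBIC))
```

```text
pads [ 0.466 -0.272  0.137] [ 0.468 -0.318  0.137] [ 0.467 -0.295  0.137]
top 287 135 [0.654 0.08  0.   ]
top 287 135 [0.56  0.066 0.25 ]
scene 383 175 [0.706 0.119 0.   ]
top 338 202 [ 0.408 -0.075  0.04 ]
top 293 218 [0.362 0.068 0.05 ]
top 303 208 [0.392 0.035 0.05 ]
top 172 226 [0.336 0.408 0.16 ]
top 460 191 [ 0.411 -0.443  0.1  ]
top 267 231 [0.325 0.149 0.05 ]
top [[254, 214], [212, 219], [209, 162], [248, 157]] [[0.383 0.19  0.04 ]
 [0.373 0.321 0.04 ]
 [0.56  0.331 0.04 ]
 [0.57  0.206 0.04 ]] [0.472 0.262 0.04 ]
scene [[347, 169], [300, 185], [278, 163], [325, 148]] [[0.572 0.167 0.04 ]
 [0.375 0.156 0.04 ]
 [0.357 0.316 0.04 ]
 [0.566 0.33  0.04 ]] [0.467 0.242 0.04 ]
```

View pics/c1.png

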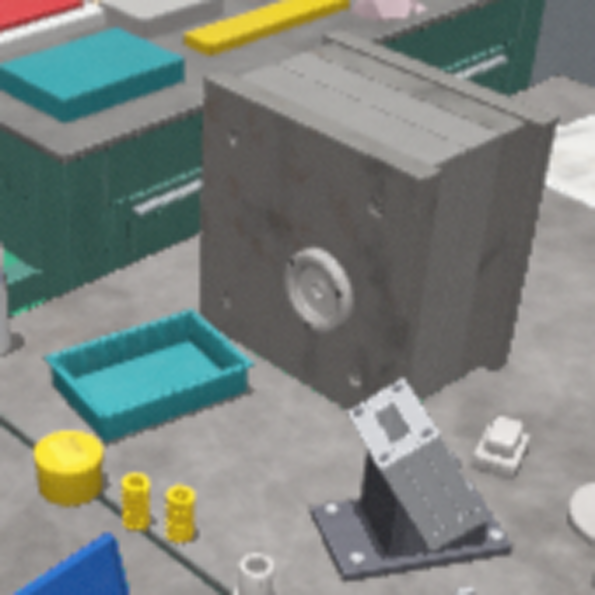

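View pics/c2.png

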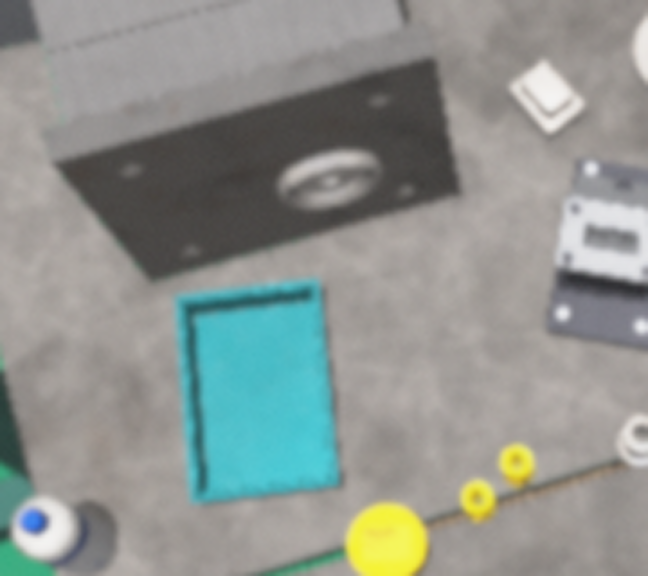

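```bash
python3 -m handwheel '[[[20,-10,55,3,-1],[60,-45,85,6,-1],[90,-95,110,10,-1],[115,-150,115,10,-1],[140,-205,115,10,-1],[160,-263,115,10,-1],[180,-320,115,10,-1],[195,-380,115,10,-1]]]' 20
```

```text
time: 1.1
tool_pos: [0.3725, 0.2428, 0.3187]
tool_rot: [0.051, 0.999, -0.001, -0.0]
wrist_force: [1.2, -0.4, 0.6]
grip_width: 0.0854
```

```bash
python3 -m handwheel '[[[10,-60,0,0,-1],[22,-120,0,0,-1],[34,-180,0,0,-1],[45,-240,0,0,-1],[56,-300,0,0,-1],[68,-360,0,0,-1],[78,-420,0,0,-1],[88,-480,0,0,-1]]]'; python3 -m handwheel '[[[6,-57,-40,0,-1],[6,-57,-90,0,-1],[6,-57,-110,0,-1],[6,-57,-110,0,-1]]]'
python3 - <<'E'
from h import *
np.set_printoptions(precision=4,suppress=True)
s=status.state();print(s['tool_pos'],s['tool_rot'],s['joint_pos'])
S=snap('scene','s1');T=snap('top','t1')
cv2.imwrite('pics/s1b.png',cv2.resize(S[180:300,340:450,::-1],None,fx=5,fy=5,interpolation=cv2.INTER_CUBIC))
E
```

```text
time: 2.1
tool_pos: [0.4603, -0.2393, 0.3183]
tool_rot: [0.051, 0.999, -0.001, -0.0]
wrist_force: [0.5, 0.5, 0.6]
grip_width: 0.0854
time: 2.6
tool_pos: [0.4656, -0.2951, 0.2067]
tool_rot: [0.051, 0.999, 0.0, -0.002]
wrist_force: [0.7, 0.8, 1.8]
grip_width: 0.0856
[ 0.4656 -0.2951  0.2067] [ 0.0509  0.9987  0.0002 -0.0018] [-0.6614 -0.0936  1.868  -0.0018  1.3703 -2.13  ]
```

View pics/s1b.png

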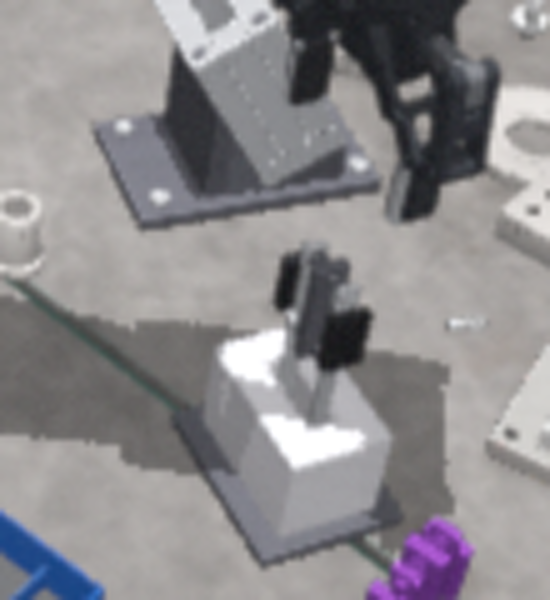

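```bash
python3 -m handwheel '[[[1,1,-40,0,-1],[1,1,-70,0,-1],[1,1,-85,0,-1],[1,1,-85,0,-1],[1,1,-85,0,-0.3],[1,1,-85,0,-0.3],[1,1,-85,0,-0.3],[1,1,-85,0,-0.3]]]' 20
python3 - <<'E'
from h import *
np.set_printoptions(precision=4,suppress=True)
s=status.state();print(s['tool_pos'],s['tool_rot'])
S=snap('scene','s2');T=snap('top','t2')
cv2.imwrite('pics/s2b.png',cv2.resize(S[180:300,340:450,::-1],None,fx=5,fy=5,interpolation=cv2.INTER_CUBIC))
E
```

```text
time: 3.7
tool_pos: [0.4685, -0.2953, 0.126]
tool_rot: [0.051, 0.999, -0.002, 0.001]
wrist_force: [-0.0, 0.1, -0.7]
grip_width: 0.0553
[ 0.4685 -0.2953  0.126 ] [ 0.0506  0.9987 -0.002   0.0013]
```

View pics/s2b.png

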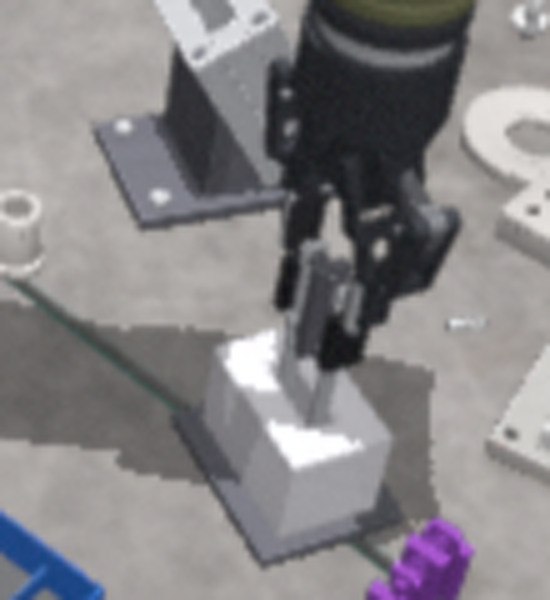

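```bash
python3 -m handwheel '[[[0,0,-6,0,-0.3],[0,0,-6,0,-0.3],[0,0,-6,0,-0.13],[0,0,-6,0,-0.13],[0,0,-6,0,-0.13],[0,0,-6,0,-0.13]]]' 40
```

```text
time: 4.55
tool_pos: [0.4684, -0.2953, 0.1199]
tool_rot: [0.051, 0.999, -0.002, 0.001]
wrist_force: [-0.4, -1.1, 1.7]
grip_width: 0.0484
```

```bash
python3 -m handwheel '[[[0,0,20,0,-0.13],[0,0,45,0,-0.13],[0,0,75,0,-0.13],[0,0,105,0,-0.13],[0,0,130,0,-0.13],[0,0,130,0,-0.13]]]' 40
python3 - <<'E'
from h import *
np.set_printoptions(precision=4,suppress=True)
s=status.state();print(s['tool_pos'],s['tool_rot'],s['wrist_force'])
S=snap('scene','s3');T=snap('top','t3')
cv2.imwrite('pics/s3b.png',cv2.resize(S[130:280,340:450,::-1],None,fx=4,fy=4,interpolation=cv2.INTER_CUBIC))
E
```

```text
time: 5.3
tool_pos: [0.4696, -0.2961, 0.2535]
tool_rot: [0.051, 0.999, -0.004, 0.004]
wrist_force: [0.2, -0.3, -0.9]
grip_width: 0.0482
[ 0.4696 -0.2961  0.2535] [ 0.0506  0.9987 -0.0036  0.0037] [ 0.1605 -0.2716 -0.9291]
```

View pics/s3b.png

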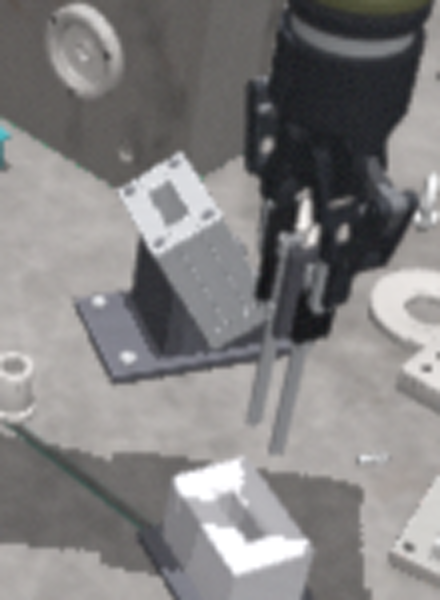

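Run:
```python
from h import *
np.set_printoptions(precision=4,suppress=True)
for d in (0,):
    for p in ((404,234.7),(409.8,242.5)): print(onz('scene',*p,.146))
S=cv2.imread('pics/s3.png');T=cv2.imread('pics/t3.png')
print(proj('top',[.4696,-.296,.146]),proj('top',[.4696,-.296,.07]))
a=cv2.resize(T[120:215,300:440],None,fx=5,fy=5,interpolation=cv2.INTER_CUBIC)
cv2.imwrite('pics/t3b.png',a)
cv2.imwrite('pics/s3c.png',cv2.resize(S[200:275,375:425],None,fx=8,fy=8,interpolation=cv2.INTER_CUBIC))
```

```text
[ 0.4769 -0.2816  0.146 ]
[ 0.4732 -0.3111  0.146 ]
[412.7269 170.4747] [407.9031 177.1787]
```

View pics/t3b.png

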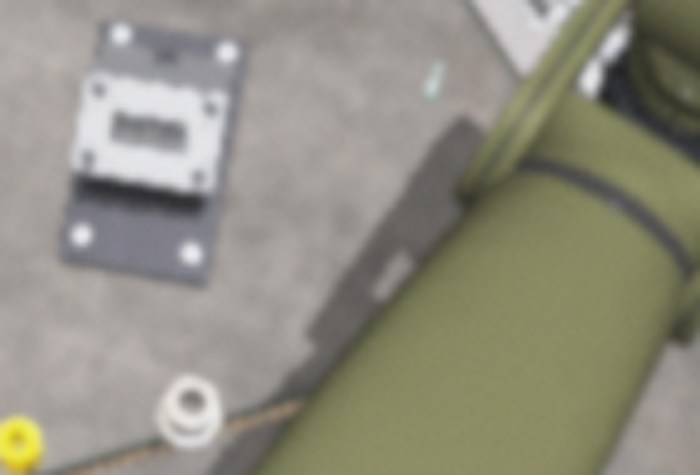

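View pics/s3c.png

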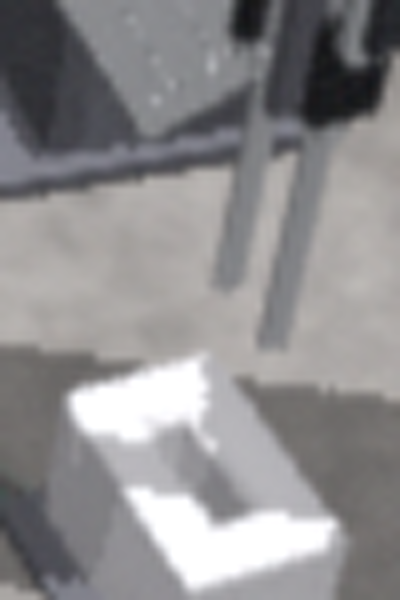

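Run:
```python
from h import *
np.set_printoptions(precision=4,suppress=True)
print(tri(('top',329.3,146.27),('scene',382.1,181.0)))
S=cv2.imread('pics/s3.png')
p=[(403.1,235.8),(408.6,243.1)]
for z in(.140,.146): print([onz('scene',*q,z) for q in p])
cv2.imwrite('pics/s3d.png',cv2.resize(S[160:220,355:405],None,fx=10,fy=10,interpolation=cv2.INTER_CUBIC))
T=cv2.imread('pics/t3.png')
cv2.imwrite('pics/t3d.png',cv2.resize(T[120:180,305:355],None,fx=10,fy=10,interpolation=cv2.INTER_CUBIC))
```

```text
(array([ 0.5613, -0.055 ,  0.1391]), [array([ 0.2, -0.6]), array([-0.6,  0.2])])
[array([ 0.4767, -0.2795,  0.14  ]), array([ 0.4735, -0.3073,  0.14  ])]
[array([ 0.4723, -0.2838,  0.146 ]), array([ 0.4692, -0.3114,  0.146 ])]
```

View pics/s3d.png

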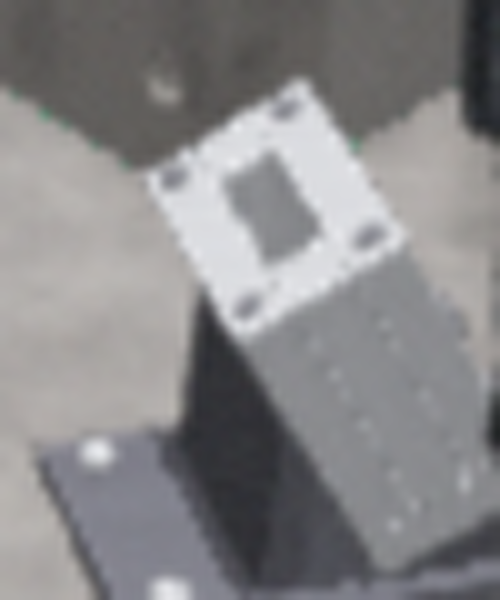

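View pics/t3d.png

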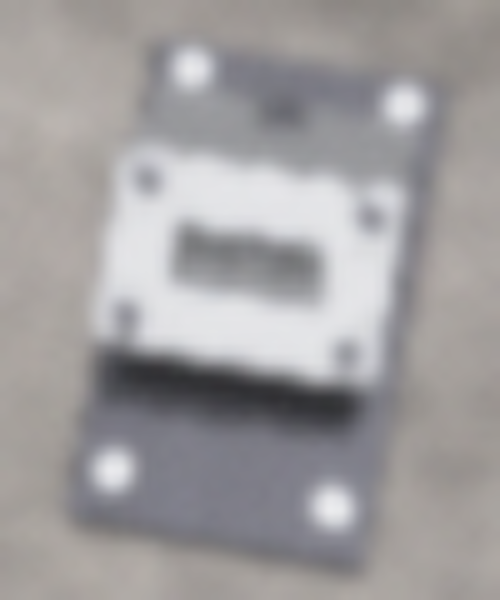

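Run:
```python
from h import *
np.set_printoptions(precision=4,suppress=True)
s=lambda p:('scene',(p[0]+.5)/10-.5+355,(p[1]+.5)/10-.5+160)
t=lambda p:('top',(p[0]+.5)/10-.5+305,(p[1]+.5)/10-.5+120)
H=[]
for a,b in zip([(147,180),(371,216),(346,354),(123,317)],[(288,107),(371,236),(247,305),(173,178)]):
    X,e=tri(t(a),s(b));H.append(X);print(X,e)
H=np.array(H);print('c',H.mean(0));y=H[0]+H[3]-H[1]-H[2];x=H[0]+H[1]-H[2]-H[3];print(x/2,y/2,np.degrees(np.arctan2(-y[0],y[1])))
B=np.array([onz(*t(p),.012) for p in[(192,67),(403,104),(333,508),(111,470)]]);print(B,B.mean(0));y=B[0]+B[3]-B[1]-B[2];x=B[0]+B[1]-B[2]-B[3];print(np.degrees(np.arctan2(-y[0],y[1])),np.degrees(np.arctan2(x[1],x[0])))
C=[onz(*s(p),.012) for p in[(97,452),(168,590)]];print(C,B[3],B[2])
```

```text
[ 0.5845 -0.0257  0.1544] [array([ 0.2, -0.4]), array([-0.4,  0.1])]
[ 0.57   -0.0918  0.1535] [array([ 0.2, -0.4]), array([-0.4,  0.1])]
[ 0.5336 -0.0829  0.133 ] [array([ 0.1, -0.3]), array([-0.3,  0.1])]
[ 0.5496 -0.0166  0.1316] [array([ 0.2, -0.4]), array([-0.4,  0.1])]
c [ 0.5594 -0.0543  0.1431]
[ 0.0357 -0.009   0.0216] [ 0.0153  0.0662 -0.0002] -12.991992023742158
[[ 0.6739 -0.0445  0.012 ]
 [ 0.6573 -0.1139  0.012 ]
 [ 0.5191 -0.0825  0.012 ]
 [ 0.5356 -0.0108  0.012 ]] [ 0.5965 -0.0629  0.012 ]
-13.221620900062714 -13.260355162502282
[array([ 0.5404, -0.0076,  0.012 ]), array([ 0.5243, -0.0765,  0.012 ])] [ 0.5356 -0.0108  0.012 ] [ 0.5191 -0.0825  0.012 ]
```

```bash
python3 -m handwheel '[[[0,20,45,0,-0.13],[20,70,50,-2,-0.13],[45,125,50,-4,-0.13],[65,180,50,-7,-0.13],[90,235,50,-7,-0.13],[90,242,30,-7,-0.13],[90,242,17,-7,-0.13],[90,242,17,-7,-0.13]]]' 40
cat > look.py <<'E'
from h import *
import sys
np.set_printoptions(precision=4,suppress=True)
n=sys.argv[1];s=status.state();print(s['time'],s['tool_pos'],s['tool_rot'],s['wrist_force'],s['moment'],s['grip_width'])
S=snap('scene','s'+n);T=snap('top','t'+n)
a=cv2.resize(S[110:220,345:435,::-1],None,fx=5,fy=5,interpolation=cv2.INTER_CUBIC)
cv2.imwrite('pics/s%sb.png'%n,a)
E
python3 look.py 4
```

```text
time: 6.4
tool_pos: [0.5565, -0.0541, 0.2635]
tool_rot: [0.112, 0.994, -0.002, -0.002]
wrist_force: [0.8, -0.4, -1.0]
grip_width: 0.0482
6.4 [ 0.5565 -0.0541  0.2635] [ 0.1123  0.9937 -0.0019 -0.0017] [ 0.758  -0.4173 -1.0358] [-0.0178  0.021  -0.0175] 0.04815449786092434
```

View pics/s4b.png

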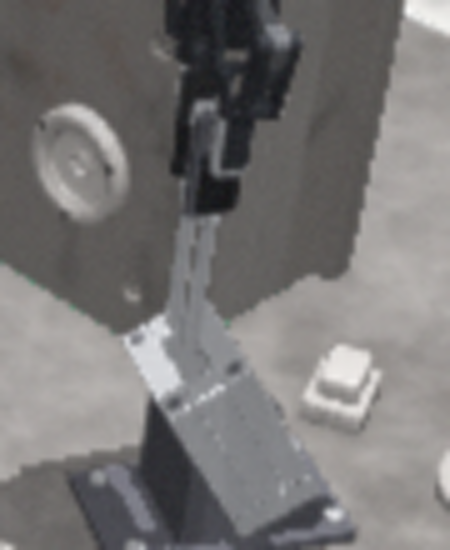

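View pics/t4.png

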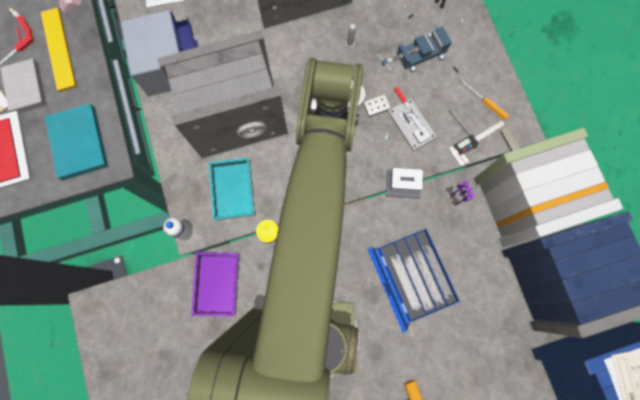

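```bash
python3 -m handwheel '[[[3,-1,-5,0,-0.13],[3,-1,-10,0,-0.13],[3,-1,-14,0,-0.13],[3,-1,-14,0,-0.13]]]' 40; python3 look.py 5
```

```text
time: 7.0
tool_pos: [0.5605, -0.0554, 0.2516]
tool_rot: [0.113, 0.994, -0.002, 0.0]
wrist_force: [-0.0, -0.6, -1.3]
grip_width: 0.0485
7.0 [ 0.5605 -0.0554  0.2516] [ 0.1126  0.9936 -0.0019  0.0001] [-0.0258 -0.6087 -1.3232] [-0.003   0.0321 -0.0125] 0.048536630560277565
```

View pics/s5b.png

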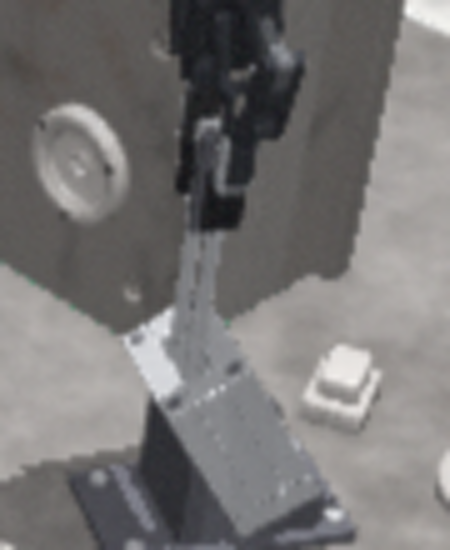

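```bash
python3 -m handwheel '[[[0,0,-3,0,-0.13],[0,0,-6,0,-0.13],[0,0,-8,0,-0.13],[0,0,-8,0,-0.13]]]' 40; python3 look.py 6
```

```text
time: 7.6
tool_pos: [0.5606, -0.0553, 0.2439]
tool_rot: [0.112, 0.994, -0.002, 0.0]
wrist_force: [0.6, 0.6, -0.9]
grip_width: 0.0484
7.6 [ 0.5606 -0.0553  0.2439] [ 0.1125  0.9937 -0.002   0.0003] [ 0.5505  0.5669 -0.9491] [-0.0551 -0.0213 -0.0044] 0.04839835212526505
```

View pics/s6b.png

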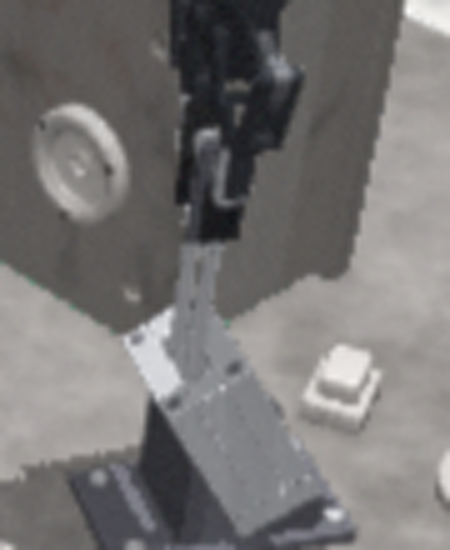

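```bash
python3 -m handwheel '[[[0,0,-2,0,-0.13],[0,0,-4,0,-0.13],[0,0,-4,0,-0.13]]]' 40;python3 -m handwheel '[[[0,0,-2,0,-0.13],[0,0,-4,0,-0.13],[0,0,-4,0,-0.13]]]' 40
```

```text
time: 8.07
tool_pos: [0.5606, -0.0553, 0.2399]
tool_rot: [0.112, 0.994, -0.002, 0.0]
wrist_force: [-0.1, -0.3, -2.1]
grip_width: 0.0482
time: 8.45
tool_pos: [0.5608, -0.0553, 0.2359]
tool_rot: [0.112, 0.994, -0.002, 0.001]
wrist_force: [0.1, 0.3, 0.3]
grip_width: 0.0482
```

```bash
python3 -m handwheel '[[[-4,1,0,0,-0.13],[-8,2,0,0,-0.13],[-12,3,0,0,-0.13],[-16,4,-1,0,-0.13],[-20,4.5,-1,0,-0.13],[-20,4.5,-1,0,-0.13]]]' 40; python3 look.py 7
```

```text
time: 9.2
tool_pos: [0.5405, -0.0507, 0.2349]
tool_rot: [0.112, 0.994, -0.002, 0.001]
wrist_force: [1.5, 0.6, -1.2]
grip_width: 0.0485
9.2 [ 0.5405 -0.0507  0.2349] [ 0.1125  0.9937 -0.0019  0.0005] [ 1.459   0.5565 -1.1626] [ 0.0386 -0.1523  0.0473] 0.048476839221417815
```

View pics/s7b.png

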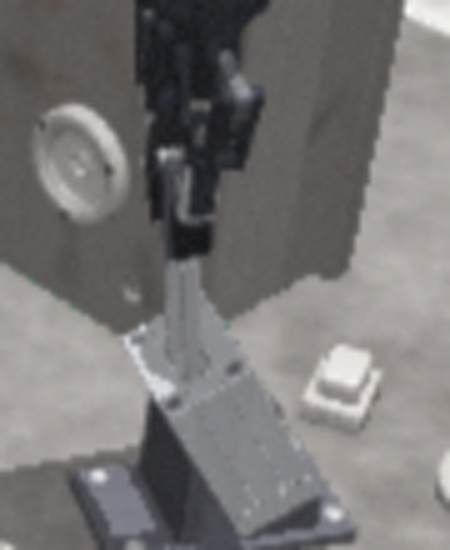

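```bash
python3 -m handwheel '[[[-5,1,-1,0,-0.13],[-10,2.3,-2,0,-0.13],[-15,3.4,-3.5,0,-0.13],[-19.5,4.5,-5,0,-0.13],[-24,5.6,-7,0,-0.13],[-29,6.8,-9,0,-0.13],[-33,7.7,-11,0,-0.13],[-33,7.7,-11,0,-0.13]]]' 40; python3 look.py 8
```

```text
time: 10.3
tool_pos: [0.5073, -0.043, 0.2236]
tool_rot: [0.112, 0.994, -0.002, 0.0]
wrist_force: [-0.3, 0.2, -1.7]
grip_width: 0.0484
10.3 [ 0.5073 -0.043   0.2236] [ 0.1125  0.9937 -0.0019  0.0003] [-0.2706  0.1997 -1.683 ] [ 0.0129 -0.0676 -0.0143] 0.04837217620724421
```

View pics/s8b.png

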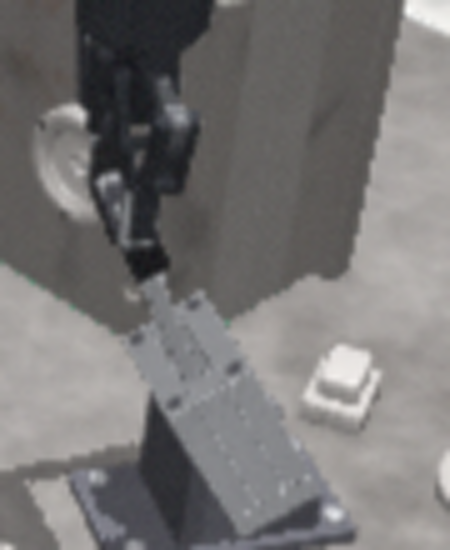

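Run:
```python
import cv2
S=cv2.imread('pics/s8.png');cv2.imwrite('pics/s8c.png',cv2.resize(S[140:200,355:405],None,fx=10,fy=10,interpolation=cv2.INTER_CUBIC))
```

```text
(no output)
```

View pics/s8c.png

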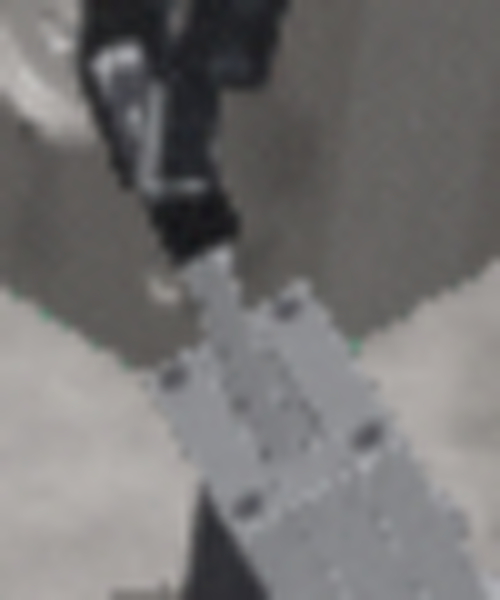

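Run:
```python
import cv2,numpy as np
for n in('3','8'):
    S=cv2.imread('pics/s%s.png'%n);g=cv2.cvtColor(S[150:195,360:400],cv2.COLOR_BGR2GRAY).astype(float)
    lo,hi=(90,170) if n=='8' else (90,230)
    g=np.clip((g-lo)*255/(hi-lo),0,255).astype('uint8')
    cv2.imwrite('pics/s%sd2.png'%n,cv2.resize(g,None,fx=13,fy=13,interpolation=cv2.INTER_CUBIC))
```

```text
(no output)
```

View pics/s8d2.png

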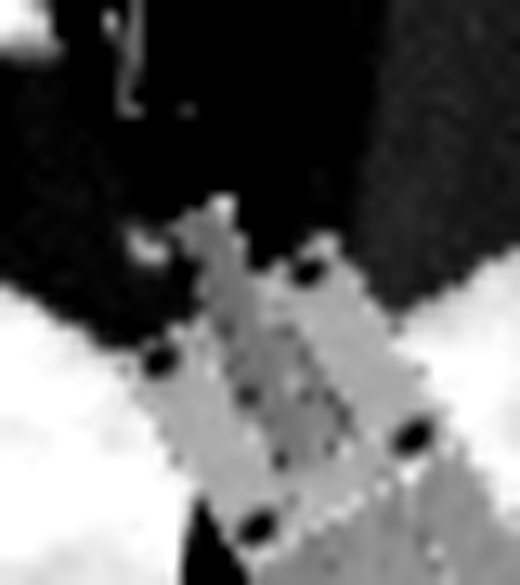

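```bash
python3 -m handwheel '[[[-3,0.7,-3,0,-0.13],[-6.4,1.5,-6,0,-0.13],[-4,1,-10,0,-0.13],[-2,0.5,-14,0,-0.13],[1,-0.2,-19,0,-0.13],[3.4,-0.8,-23.5,0,-0.13],[5.7,-1.3,-27.5,0,-0.13],[5.7,-1.3,-27.5,0,-0.13]]]' 40; python3 look.py 9
```

```text
time: 11.4
tool_pos: [0.5132, -0.0444, 0.1956]
tool_rot: [0.113, 0.994, -0.002, -0.0]
wrist_force: [0.4, 0.4, -1.4]
grip_width: 0.0484
11.4 [ 0.5132 -0.0444  0.1956] [ 0.1125  0.9936 -0.0019 -0.0001] [ 0.4162  0.4036 -1.3793] [-0.0719 -0.1835 -0.0252] 0.04838847529088565
```

View pics/s9b.png

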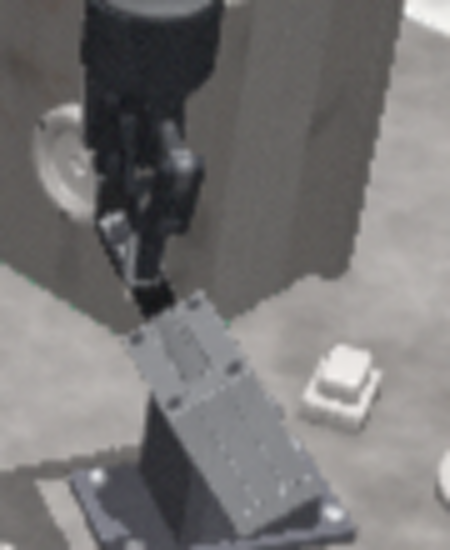

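```bash
python3 -m handwheel '[[[2,-0.4,-3.5,0,-0.13],[4,-0.9,-7,0,-0.13],[6,-1.4,-10.5,0,-0.13],[8,-1.9,-14,0,-0.13],[10,-2.3,-17.5,0,-0.13],[10,-2.3,-17.5,0,-0.13]]]' 40; python3 look.py 10
```

```text
time: 12.25
tool_pos: [0.5232, -0.0467, 0.1781]
tool_rot: [0.113, 0.994, -0.002, -0.0]
wrist_force: [0.2, -0.4, -0.8]
grip_width: 0.0485
12.25 [ 0.5232 -0.0467  0.1781] [ 0.1125  0.9936 -0.0019 -0.0001] [ 0.1592 -0.363  -0.7907] [-0.0429 -0.1541 -0.0114] 0.048469031156021365
```

```bash
python3 -m handwheel '[[[2,-0.4,-3.5,0,-0.13],[4,-0.9,-7,0,-0.13],[6,-1.4,-10.5,0,-0.13],[8,-1.9,-14,0,-0.13],[8,-1.9,-14,0,-0.13]]]' 40; python3 -m handwheel '[[[1,-0.2,-1.7,0,-0.13],[2,-0.4,-3.5,0,-0.13],[2,-0.4,-3.5,0,-0.13]]]'
```

```text
time: 12.98
tool_pos: [0.5312, -0.0486, 0.164]
tool_rot: [0.113, 0.994, -0.002, -0.0]
wrist_force: [1.5, 0.2, -2.1]
grip_width: 0.0485
time: 13.35
tool_pos: [0.5332, -0.049, 0.1603]
tool_rot: [0.112, 0.994, -0.002, -0.0]
wrist_force: [0.6, 0.0, -1.5]
grip_width: 0.0484
```

```bash
python3 -m handwheel '[[[1,-0.2,-1.7,0,-0.13],[2,-0.4,-3.5,0,-0.13],[2,-0.4,-3.5,0,-0.13]]]' 40; python3 -m handwheel '[[[1,-0.2,-1.7,0,-0.13],[2,-0.4,-3.5,0,-0.13],[2,-0.4,-3.5,0,-0.13]]]'
```

```text
time: 13.72
tool_pos: [0.5354, -0.0495, 0.1574]
tool_rot: [0.113, 0.994, -0.002, -0.0]
wrist_force: [-1.5, 1.4, 1.9]
grip_width: 0.0485
time: 14.1
tool_pos: [0.538, -0.0497, 0.1572]
tool_rot: [0.112, 0.994, -0.002, 0.001]
wrist_force: [-6.8, 1.8, 13.1]
grip_width: 0.0481
```

```bash
python3 -m handwheel '[[[-1.5,0.3,1,0,-0.13],[-1.5,0.3,1.5,0,0],[-1.5,0.3,2,0,0.1],[-1.5,0.3,2,0,0.4],[-1.5,0.3,2,0,0.4],[-1.5,0.3,2,0,0.4]]]' 60; python3 look.py 11
```

```text
time: 14.85
tool_pos: [0.5365, -0.0492, 0.159]
tool_rot: [0.112, 0.994, -0.002, 0.001]
wrist_force: [1.3, 1.2, -1.4]
grip_width: 0.0361
14.85 [ 0.5365 -0.0492  0.159 ] [ 0.1124  0.9937 -0.0016  0.0006] [ 1.2693  1.235  -1.3604] [ 0.4056 -0.234   0.0149] 0.03614641135657577
```

View pics/s11b.png

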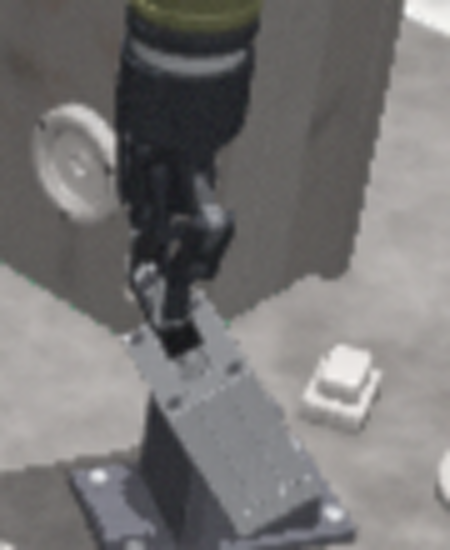

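```bash
python3 -m handwheel '[[[0,0,0,0,0.4],[0,0,0,0,0.4]]]' 60
```

```text
time: 15.2
tool_pos: [0.5365, -0.0492, 0.159]
tool_rot: [0.112, 0.994, -0.002, 0.001]
wrist_force: [0.3, 1.2, -1.0]
grip_width: 0.0366
```

```bash
python3 -m handwheel '[[[0,0,0,0,0.6],[0,0,0,0,0.6],[0,0,0,0,0.6]]]' 90;python3 -c "
from h import *
print(status.state()['moment'])"
```

```text
time: 15.58
tool_pos: [0.5365, -0.0493, 0.1593]
tool_rot: [0.112, 0.994, -0.002, 0.001]
wrist_force: [-1.0, 1.6, 2.2]
grip_width: 0.0345
[ 0.34004018 -0.00180223  0.0090108 ]
```

```bash
python3 -m handwheel '[[[-1.5,0.3,2.6,0,0.6],[-3,0.7,5.2,0,0.6],[-4.4,1,7.8,0,0.6],[-5.8,1.4,10.4,0,0.6]]]' 90;python3 look.py 12
```

```text
time: 16.08
tool_pos: [0.5318, -0.0486, 0.1657]
tool_rot: [0.113, 0.994, -0.002, 0.002]
wrist_force: [15.2, -2.4, -20.4]
grip_width: 0.0345
16.075 [ 0.5318 -0.0486  0.1657] [ 0.1125  0.9936 -0.0022  0.0022] [ 15.212   -2.4408 -20.4378] [-0.359  -2.6994  0.0565] 0.034527772982782104
```

```bash
python3 -m handwheel '[[[-3,0.7,5.2,0,0.6],[-5.8,1.4,10.4,0,0.6],[-8.7,2,15.6,0,0.6],[-8.7,2,15.6,0,0.6]]]' 90;python3 look.py 13
```

```text
time: 16.68
tool_pos: [0.5229, -0.0472, 0.1815]
tool_rot: [0.113, 0.994, -0.003, 0.002]
wrist_force: [2.4, -0.1, -1.7]
grip_width: 0.0346
16.675 [ 0.5229 -0.0472  0.1815] [ 0.1127  0.9936 -0.0028  0.0019] [ 2.3887 -0.0988 -1.7011] [-0.1845 -0.5227 -0.0235] 0.034566118047151005
```

View pics/s13b.png

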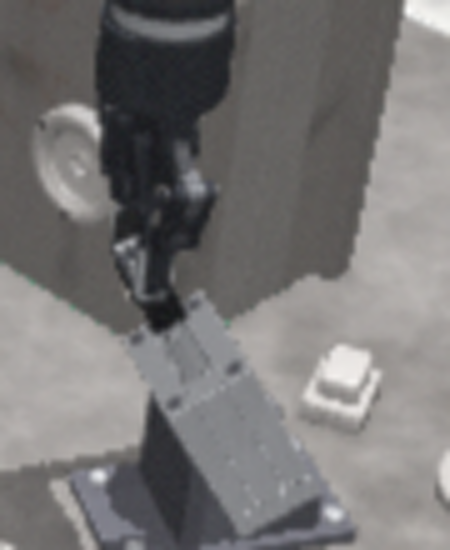

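```bash
python3 -m handwheel '[[[-4.9,1.1,8.7,0,0.6],[-9.7,2.3,17.3,0,0.6],[-14.6,3.4,26,0,0.6],[-19.5,4.5,34.6,0,0.6],[-24.4,5.7,43.3,0,0.6],[-29.2,6.8,52,0,0.6],[-34,7.9,60.6,0,0.6],[-34,7.9,60.6,0,0.6]]]' 90;python3 look.py 14
```

```text
time: 17.77
tool_pos: [0.4889, -0.0391, 0.2438]
tool_rot: [0.113, 0.994, -0.003, 0.002]
wrist_force: [0.9, -0.5, -0.9]
grip_width: 0.0344
17.775 [ 0.4889 -0.0391  0.2438] [ 0.1126  0.9936 -0.0027  0.0025] [ 0.8568 -0.4904 -0.9469] [-0.0445 -0.1483  0.037 ] 0.034385788275548376
```

View pics/s14b.png

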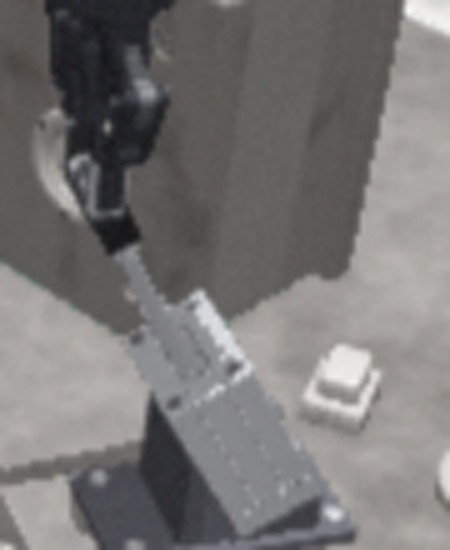

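```bash
python3 -m handwheel '[[[-4.9,1.1,8.7,0,0.6],[-9.7,2.3,17.3,0,0.6],[-14.6,3.4,26,0,0.6],[-19.5,4.5,34.6,0,0.6],[-24.4,5.7,43.3,0,0.6],[-28,6.5,60,0,0.6],[-28,6.5,75,0,0.6],[-28,6.5,75,0,0.6]]]' 90;python3 look.py 15
```

```text
time: 18.88
tool_pos: [0.4617, -0.0328, 0.3203]
tool_rot: [0.113, 0.994, -0.003, 0.004]
wrist_force: [-0.5, 0.1, -2.8]
grip_width: 0.0345
18.875 [ 0.4617 -0.0328  0.3203] [ 0.1126  0.9936 -0.0028  0.0039] [-0.5427  0.0684 -2.8155] [ 0.0325  0.0753 -0.0098] 0.03446925317105811
```

View pics/s15b.png

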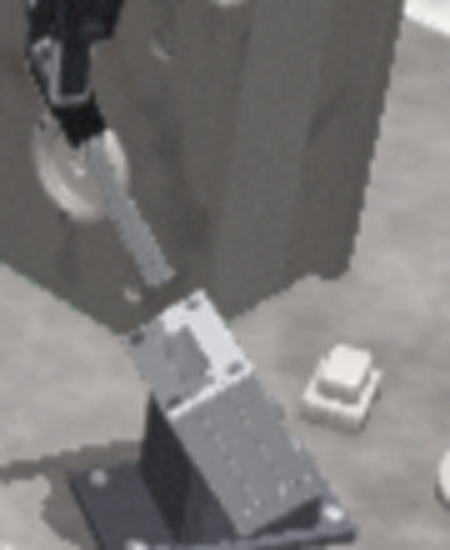

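Run:
```python
import cv2
S=cv2.imread('pics/s15.png');cv2.imwrite('pics/s15c.png',cv2.resize(S[125:185,345:395],None,fx=10,fy=10,interpolation=cv2.INTER_CUBIC))
```

```text
(no output)
```

View pics/s15c.png

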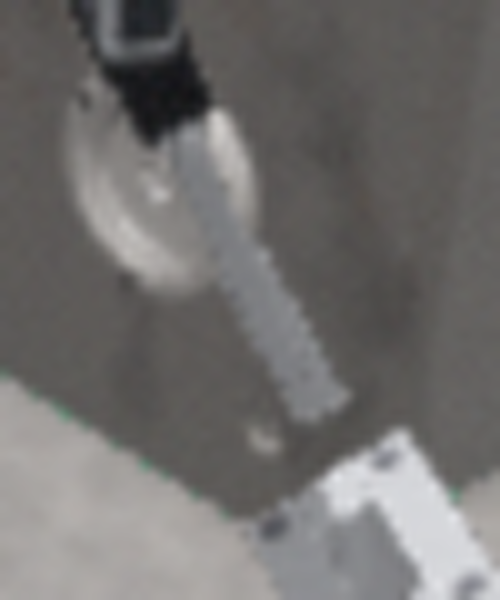

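Run:
```python
from h import *
P=np.array([.4617,-.0328,.3413]);d=np.array([.487,-.113,-.866])
for L in(23,91,129,151): X=P+d*L/1000;p=proj('scene',X);print(L,X,p,(p-[345,125])*10)
```

```text
23 [ 0.472901 -0.035399  0.321382] [358.72685265 133.75600865] [137.26852648  87.5600865 ]
91 [ 0.506017 -0.043083  0.262494] [368.29403443 150.21805409] [232.94034427 252.18054092]
129 [ 0.524523 -0.047377  0.229586] [373.30650346 158.84290255] [283.06503461 338.42902551]
151 [ 0.535237 -0.049863  0.210534] [376.1071854  163.66197618] [311.07185404 386.61976179]
```

```bash
python3 -m handwheel '[[[-4,30,0,0,0.6],[-10,80,0,0,0.6],[-16,135,0,0,0.6],[-22,190,0,0,0.6],[-28,245,0,0,0.6],[-34,295,-20,0,0.6],[-35,312,-60,0,0.6],[-35,312,-100,0,0.6]]]' 90; python3 -m handwheel '[[[0,0,-30,0,0.6],[0,0,-60,0,0.6],[0,0,-60,0,0.6]]]' 90; sed -i 's/S\[110:220,345:435/S[y:y+110,x:x+110/; s/^n=sys.argv\[1\]/x,y=(int(v) for v in sys.argv[2:4]) if len(sys.argv)>3 else (345,110)\nn=sys.argv[1]/' look.py; python3 look.py 16 250 90
```

```text
time: 19.98
tool_pos: [0.4252, 0.2808, 0.2158]
tool_rot: [0.111, 0.994, -0.003, 0.001]
wrist_force: [-0.1, 0.3, -3.0]
grip_width: 0.0343
time: 20.35
tool_pos: [0.4227, 0.2795, 0.1518]
tool_rot: [0.111, 0.994, -0.005, -0.002]
wrist_force: [0.6, 0.3, -2.5]
grip_width: 0.0345
20.35 [0.4227 0.2795 0.1518] [ 0.1113  0.9938 -0.0051 -0.0021] [ 0.5703  0.2905 -2.4916] [ 0.0075  0.0589 -0.0774] 0.03453628878826372
```

View pics/s16b.png

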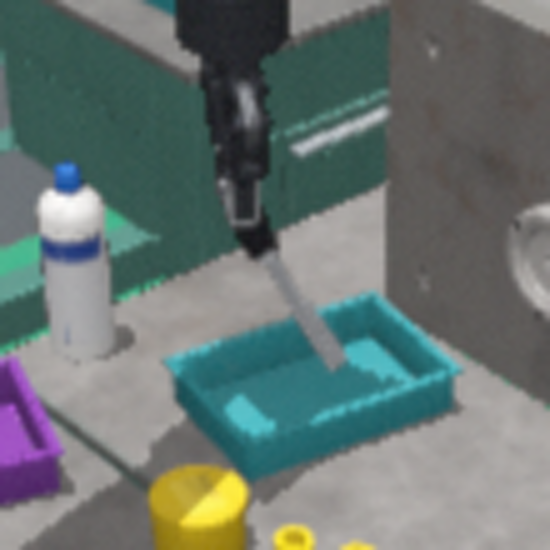

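```bash
python3 -m handwheel '[[[0,0,-8,0,0.6],[0,0,-18,0,0.6],[0,0,-26,0,0.6],[0,0,-26,0,0.6]]]' 90; python3 -m handwheel '[[[0,0,-2,0,0.6],[0,0,-4,0,0.6],[0,0,-4,0,0.6]]]'; python3 -m handwheel '[[[0,0,-2,0,0.6],[0,0,-4,0,0.6],[0,0,-4,0,0.6]]]'
```

```text
time: 20.95
tool_pos: [0.4246, 0.2804, 0.1289]
tool_rot: [0.111, 0.994, -0.004, 0.0]
wrist_force: [0.0, 1.3, -2.5]
grip_width: 0.0346
time: 21.32
tool_pos: [0.4246, 0.2804, 0.1248]
tool_rot: [0.111, 0.994, -0.004, 0.0]
wrist_force: [-0.2, 0.4, -3.0]
grip_width: 0.0345
time: 21.7
tool_pos: [0.4246, 0.2805, 0.121]
tool_rot: [0.111, 0.994, -0.003, 0.0]
wrist_force: [-0.4, 0.7, -1.4]
grip_width: 0.0344
```

```bash
python3 -m handwheel '[[[0,0,-2,0,0.6],[0,0,-2,0,0.6]]]'; python3 -m handwheel '[[[0,0,-2,0,0.6],[0,0,-2,0,0.6]]]';  python3 look.py 17 250 90
```

```text
time: 21.95
tool_pos: [0.4248, 0.2809, 0.1206]
tool_rot: [0.111, 0.994, -0.003, 0.001]
wrist_force: [-5.0, -0.4, 4.8]
grip_width: 0.0345
time: 22.2
tool_pos: [0.425, 0.2812, 0.1206]
tool_rot: [0.111, 0.994, -0.003, 0.001]
wrist_force: [-5.5, -0.7, 7.0]
grip_width: 0.0346
22.2 [0.425  0.2812 0.1206] [ 0.1115  0.9938 -0.003   0.0007] [-5.4593 -0.747   7.0416] [-0.4368  0.9746 -0.1579] 0.03461667855780585
```

View pics/s17b.png

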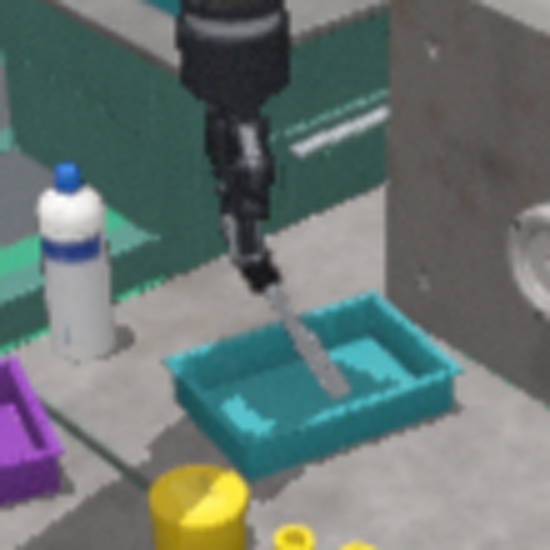

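```bash
python3 -m handwheel '[[[0,0,0.5,0,0.05],[0,0,0.5,0,-0.05],[0,0,0.5,0,-0.13],[0,0,0.5,0,-0.13],[0,0,0.5,0,-0.13]]]' 40;  python3 look.py 18 250 90
```

```text
time: 22.92
tool_pos: [0.425, 0.2811, 0.1209]
tool_rot: [0.111, 0.994, -0.003, 0.001]
wrist_force: [-0.3, -0.1, -2.1]
grip_width: 0.0483
22.925 [0.425  0.2811 0.1209] [ 0.1115  0.9938 -0.003   0.0006] [-0.2957 -0.0813 -2.1132] [ 0.0121 -0.0162 -0.0368] 0.04828347245000696
```

View pics/s18b.png

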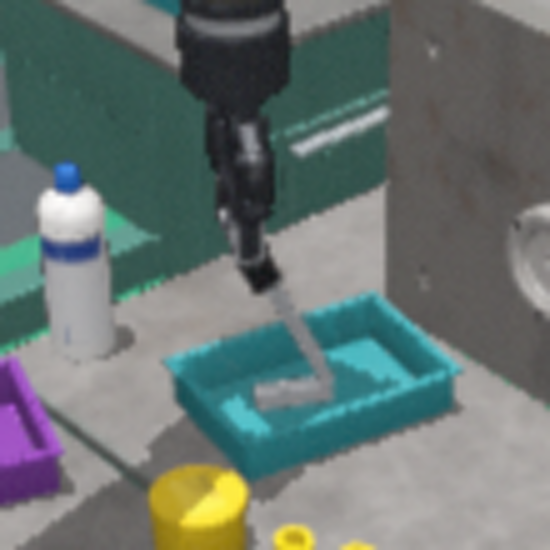

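```bash
python3 -m handwheel '[[[0,0,8,0,-0.13],[0,0,25,0,-0.13],[0,0,60,0,-0.13],[0,0,110,0,-0.13],[0,0,160,0,-0.13],[0,0,190,0,-0.13],[0,0,190,0,-0.13]]]' 40;  python3 look.py 19 250 90
python3 - <<'E'
import cv2
S=cv2.imread('pics/t4.png');cv2.imwrite('pics/t4c.png',cv2.resize(S[155:205,380:430],None,fx=11,fy=11,interpolation=cv2.INTER_CUBIC))
S=cv2.imread('pics/s4.png');cv2.imwrite('pics/s4c.png',cv2.resize(S[235:295,370:430],None,fx=10,fy=10,interpolation=cv2.INTER_CUBIC))
E
```

```text
time: 23.9
tool_pos: [0.4264, 0.2819, 0.3158]
tool_rot: [0.111, 0.994, -0.001, 0.004]
wrist_force: [-0.6, 0.1, -2.2]
grip_width: 0.0486
23.9 [0.4264 0.2819 0.3158] [ 0.1114  0.9938 -0.0007  0.004 ] [-0.6395  0.0633 -2.1503] [ 0.008  -0.005   0.0028] 0.04862527533563833
```

View pics/s19b.png

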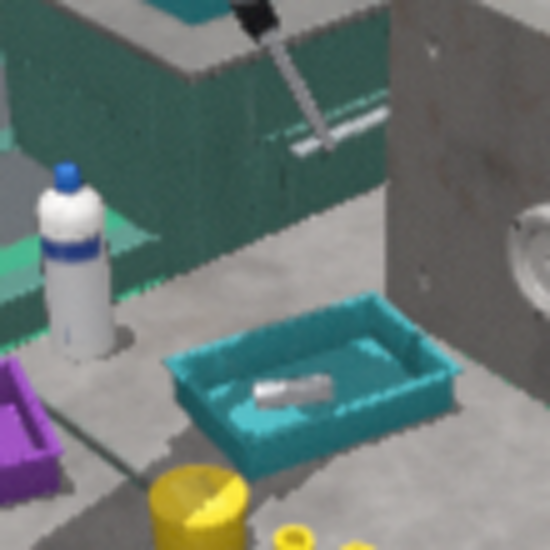

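View pics/t4c.png

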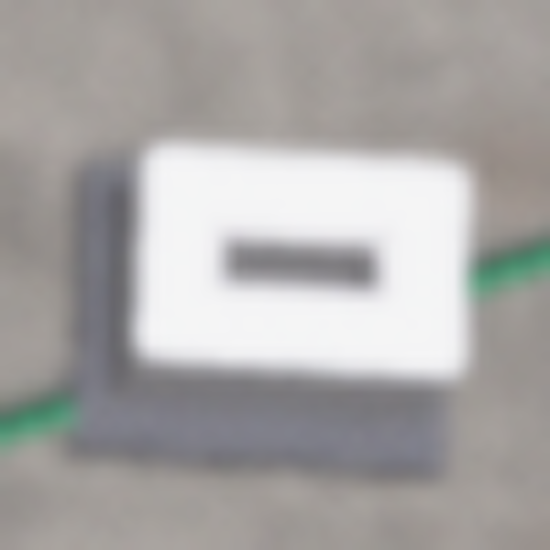

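View pics/s4c.png

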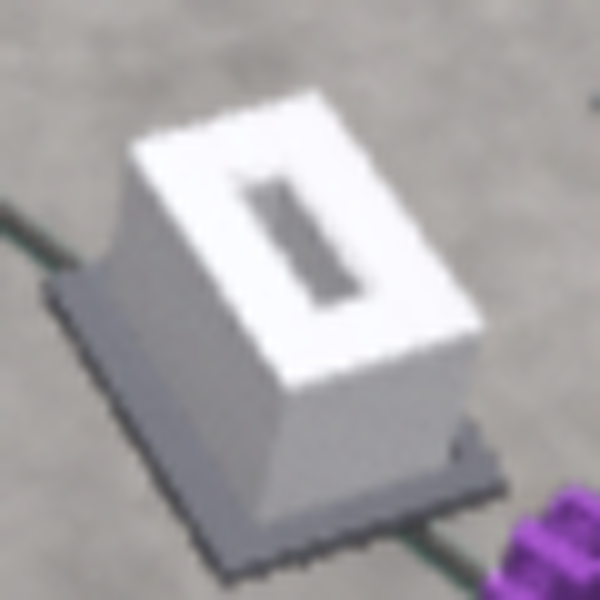

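Run:
```python
from h import *
np.set_printoptions(precision=4,suppress=True)
t=lambda p:('top',(p[0]+.5)/11-.5+380,(p[1]+.5)/11-.5+155)
s=lambda p:('scene',(p[0]+.5)/10-.5+370,(p[1]+.5)/10-.5+235)
print('top',onz(*t((300,264)),.07),'scene',onz(*s((302,240)),.07),tri(t((300,264)),s((302,240))))
A=[(148,143),(472,160),(462,380),(133,360)];B=[(318,92),(484,325),(292,388),(130,146)]
for f,q in((t,A),(s,B)):
    Q=np.array([onz(*f(p),.07) for p in q]);y=Q[0]+Q[3]-Q[1]-Q[2];x=Q[0]+Q[1]-Q[2]-Q[3];print(Q.mean(0),np.linalg.norm(x)/2,np.linalg.norm(y)/2,np.degrees(np.arctan2(-y[0],y[1])),np.degrees(np.arctan2(x[1],x[0])))
for p in((255,393),(330,393)): print('key',onz('scene',(p[0]+.5)/5-.5+250,(p[1]+.5)/5-.5+90,.012))
# tip of tongs
P=np.array([.4264,.2819,.3158+.021]);print(proj('scene',P+np.array([.487,-.113,-.866])*.129), (330+.5)/5-.5+250,(147.5)/5-.5+90)
```

```text
top [ 0.4654 -0.2922  0.07  ] scene [ 0.4671 -0.295   0.07  ] (array([ 0.4672, -0.2933,  0.0678]), [array([ 0.2, -0.4]), array([-0.5,  0.1])])
[ 0.4664 -0.2934  0.07  ] 0.06430813652798684 0.09230443798673515 -6.244359234732027 -8.422342877810204
[ 0.469  -0.2935  0.07  ] 0.059551514835222495 0.08994292630978551 -6.904726034813964 -6.162029635739763
key [0.4354 0.2832 0.012 ]
key [0.4872 0.2577 0.012 ]
[315.1342 116.9955] 315.6 119.0
```

```bash
python3 -m handwheel '[[[0,-30,0,0,-0.13],[0,-85,0,1,-0.13],[-2,-142,0,2,-0.13],[-4,-200,0,3,-0.13],[-6,-260,0,4,-0.13],[-8,-320,0,5,-0.13],[-10,-380,0,6,-0.13],[-14,-440,0,6,-0.13]]]' 40; python3 look.py 20
```

```text
time: 25.0
tool_pos: [0.4094, -0.1604, 0.3081]
tool_rot: [0.059, 0.998, -0.002, -0.001]
wrist_force: [2.1, 0.1, -2.1]
grip_width: 0.0481
25.0 [ 0.4094 -0.1604  0.3081] [ 0.0593  0.9982 -0.0022 -0.0009] [ 2.0824  0.1345 -2.0964] [ 0.0456 -0.0556 -0.0288] 0.04811545810538435
```

```bash
python3 -m handwheel '[[[-2,-40,0,0,-0.13],[-4,-90,-20,0,-0.13],[-5,-120,-60,0,-0.13],[-5,-126,-100,0,-0.13],[-5,-126,-115,0,-0.13],[-5,-126,-115,0,-0.13],[-5,-126,-115,0,-0.13]]]' 40; python3 look.py 21 345 190
```

```text
time: 25.98
tool_pos: [0.4048, -0.2892, 0.1944]
tool_rot: [0.063, 0.998, -0.004, -0.001]
wrist_force: [0.9, 0.4, -0.3]
grip_width: 0.0482
25.975 [ 0.4048 -0.2892  0.1944] [ 0.0629  0.998  -0.0037 -0.0008] [ 0.8599  0.3522 -0.2542] [ 0.0212 -0.0018 -0.0031] 0.0482429302067151
```

View pics/s21b.png

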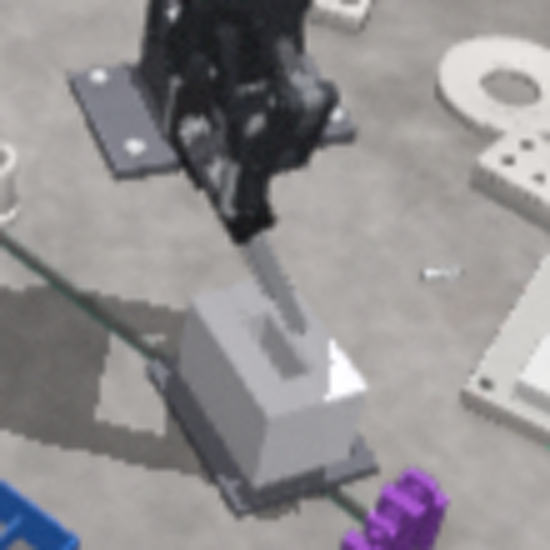

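View pics/t21.png

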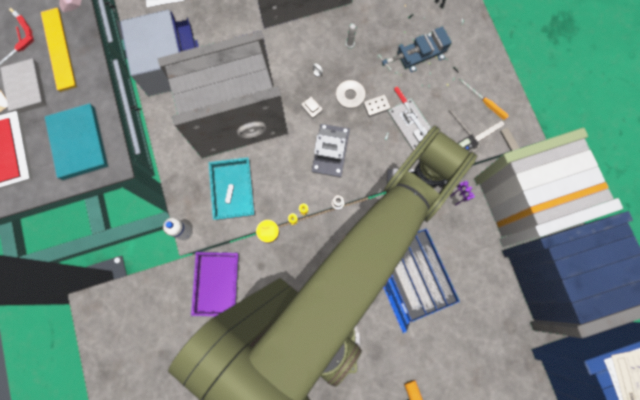

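Run:
```python
from h import *
print(proj('scene',[.4673,-.3103,.1037]),proj('scene',[.4706,-.2836,.1037]))
for z in(.09,.095,.1,.105): print(z,onz('scene',404.4,255,z))
import cv2
S=cv2.imread('pics/s21.png');cv2.imwrite('pics/s21c.png',cv2.resize(S[225:275,375:425],None,fx=11,fy=11,interpolation=cv2.INTER_CUBIC))
```

```text
[405.17643761 254.06293595] [400.12608332 246.93467908]
0.09 [ 0.47273493 -0.30321151  0.09      ]
0.095 [ 0.46935041 -0.30642806  0.095     ]
0.1 [ 0.46596589 -0.30964461  0.1       ]
0.105 [ 0.46258137 -0.31286116  0.105     ]
```

View pics/s21c.png

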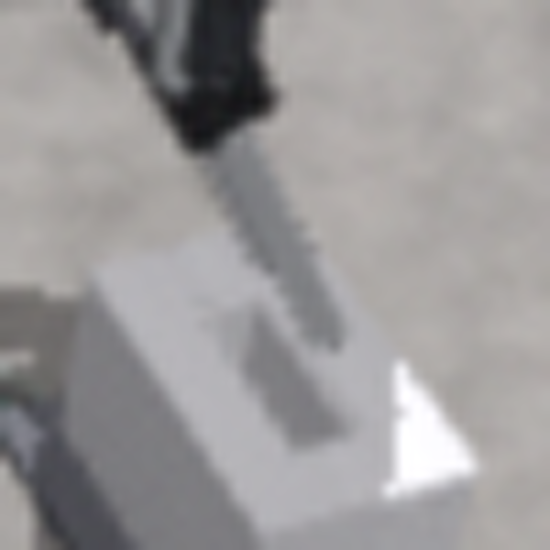

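```bash
python3 -m handwheel '[[[1,3,-8,0.6,-0.13],[1,3,-16,0.6,-0.13],[1,3,-24,0.6,-0.13],[1,3,-28,0.6,-0.13],[1,3,-28,0.6,-0.13]]]' 40; python3 look.py 22 345 190
python3 -c "
import cv2
S=cv2.imread('pics/s22.png');cv2.imwrite('pics/s22c.png',cv2.resize(S[225:275,375:425],None,fx=11,fy=11,interpolation=cv2.INTER_CUBIC))"
```

```text
time: 26.7
tool_pos: [0.4055, -0.2863, 0.1661]
tool_rot: [0.058, 0.998, -0.004, -0.001]
wrist_force: [-0.3, -0.4, -1.7]
grip_width: 0.0483
26.7 [ 0.4055 -0.2863  0.1661] [ 0.0579  0.9983 -0.0036 -0.0009] [-0.3152 -0.3839 -1.6636] [-0.0245 -0.0065 -0.0372] 0.048347059618137726
```

View pics/s22c.png

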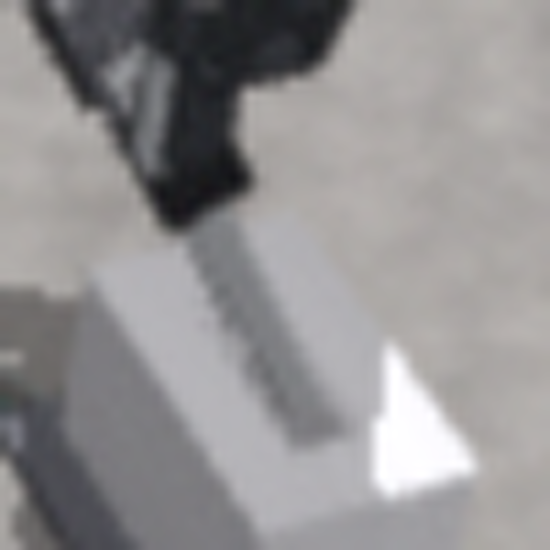

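```bash
python3 -m handwheel '[[[0,0,-2,0,-0.13],[0,0,-4,0,-0.13],[0,0,-5,0,-0.13],[0,0,-5,0,-0.13]]]' 40; python3 -m handwheel '[[[0,0,-2,0,-0.13],[0,0,-4,0,-0.13],[0,0,-4,0,-0.13]]]'
```

```text
time: 27.3
tool_pos: [0.4058, -0.2866, 0.1617]
tool_rot: [0.058, 0.998, -0.004, -0.001]
wrist_force: [1.0, 0.5, -1.1]
grip_width: 0.0482
time: 27.68
tool_pos: [0.4059, -0.2866, 0.1576]
tool_rot: [0.058, 0.998, -0.004, -0.0]
wrist_force: [-0.1, -0.1, 0.5]
grip_width: 0.0485
```

```bash
python3 -m handwheel '[[[0,0,-2,0,-0.13],[0,0,-3,0,-0.13],[0,0,-3,0,-0.13]]]' 40; python3 look.py 23 345 190
python3 -c "
import cv2
S=cv2.imread('pics/s23.png');cv2.imwrite('pics/s23c.png',cv2.resize(S[225:275,375:425],None,fx=11,fy=11,interpolation=cv2.INTER_CUBIC))"
```

```text
time: 28.05
tool_pos: [0.406, -0.2866, 0.1546]
tool_rot: [0.058, 0.998, -0.004, -0.0]
wrist_force: [0.3, -0.1, -0.8]
grip_width: 0.0485
28.05 [ 0.406  -0.2866  0.1546] [ 0.0579  0.9983 -0.004  -0.0003] [ 0.2984 -0.1272 -0.7744] [-0.0443 -0.1893 -0.0617] 0.048531222189869105
```

View pics/s23c.png

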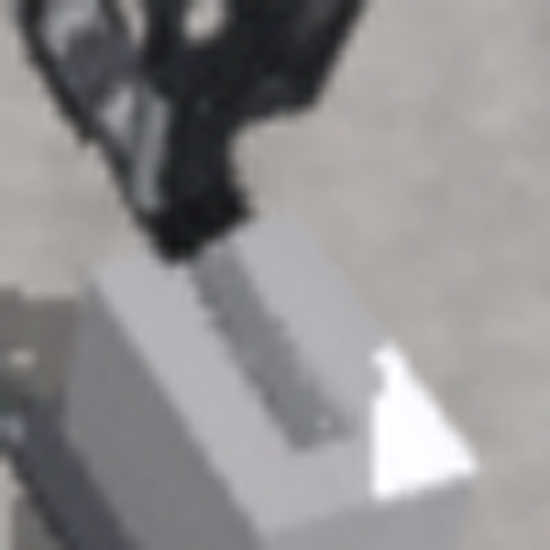

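```bash
python3 -m handwheel '[[[4,-0.5,1.5,0,-0.13],[8,-0.9,3.5,0,-0.13],[12,-1.4,5.3,0,-0.13],[17,-2,7.2,0,-0.13],[22,-2.5,9,0,-0.13],[22,-2.5,9,0,-0.13]]]' 40; python3 look.py 24 345 190
python3 -c "
import cv2
S=cv2.imread('pics/s24.png');cv2.imwrite('pics/s24c.png',cv2.resize(S[220:275,375:425],None,fx=11,fy=11,interpolation=cv2.INTER_CUBIC)[:600])"
```

```text
time: 28.9
tool_pos: [0.4285, -0.2892, 0.1638]
tool_rot: [0.058, 0.998, -0.004, -0.0]
wrist_force: [0.3, 0.3, -0.7]
grip_width: 0.048
28.9 [ 0.4285 -0.2892  0.1638] [ 0.0577  0.9983 -0.0041 -0.0001] [ 0.3046  0.3262 -0.6802] [ 0.0148  0.1046 -0.0105] 0.04796024453604839
```

View pics/s24c.png

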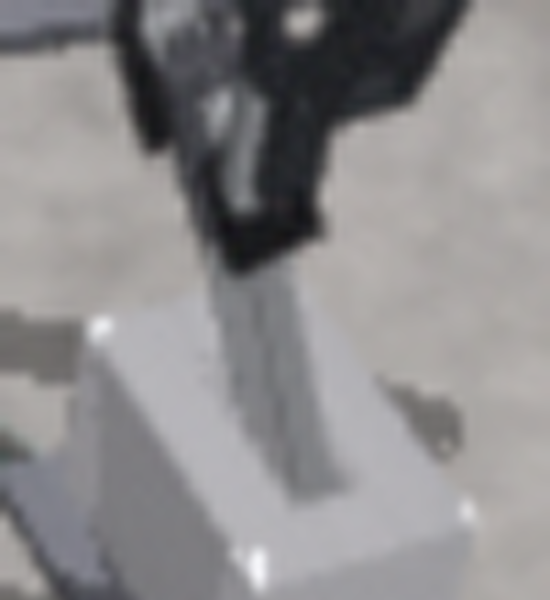

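```bash
python3 -m handwheel '[[[5,-0.6,1.7,0,-0.13],[10.5,-1.2,3.2,0,-0.13],[16,-1.9,4.5,0,-0.13],[21.5,-2.5,5.3,0,-0.13],[27,-3.1,6.2,0,-0.13],[33,-3.8,6.5,0,-0.13],[38,-4.4,6.5,0,-0.13],[38,-4.4,6.5,0,-0.13]]]' 40; python3 look.py 25 345 190
python3 -c "
import cv2
S=cv2.imread('pics/s25.png');cv2.imwrite('pics/s25c.png',cv2.resize(S[220:275,375:425],None,fx=11,fy=11,interpolation=cv2.INTER_CUBIC)[:600])"
```

```text
time: 30.0
tool_pos: [0.4665, -0.2936, 0.17]
tool_rot: [0.058, 0.998, -0.004, -0.0]
wrist_force: [-0.9, -0.1, -1.7]
grip_width: 0.0483
30.0 [ 0.4665 -0.2936  0.17  ] [ 0.0577  0.9983 -0.004  -0.0002] [-0.8787 -0.1112 -1.7066] [ 0.013   0.1061 -0.0159] 0.0483153345355627
```

View pics/s25c.png

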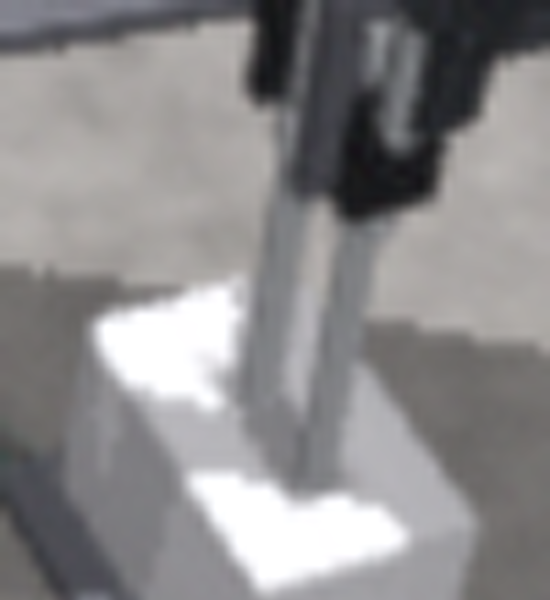

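```bash
python3 -m handwheel '[[[2,-0.2,0,0,-0.13],[2,-0.2,-5,0,-0.13],[1.5,-0.2,-10,0,-0.13],[1,-0.2,-15,0,-0.13],[0.5,0,-20,0,-0.13],[0.5,0,-20,0,-0.13]]]' 40; python3 -m handwheel '[[[0,0,-5,0,-0.13],[0,0,-10,0,-0.13],[0,0,-15,0,-0.13],[0,0,-20,0,-0.13],[0,0,-20,0,-0.13]]]'
```

```text
time: 30.85
tool_pos: [0.4664, -0.2932, 0.1492]
tool_rot: [0.058, 0.998, -0.004, -0.001]
wrist_force: [0.4, -1.0, -1.8]
grip_width: 0.0488
time: 31.48
tool_pos: [0.466, -0.293, 0.1285]
tool_rot: [0.058, 0.998, -0.003, -0.001]
wrist_force: [1.0, -0.1, -1.7]
grip_width: 0.0481
```

```bash
python3 -m handwheel '[[[0,0,-3,0,-0.13],[0,0,-6,0,-0.13],[0,0,-6,0,-0.13]]]' 40; python3 -m handwheel '[[[0,0,-1.5,0,-0.13],[0,0,-3,0,-0.13],[0,0,-3,0,-0.13]]]';  python3 -m handwheel '[[[0,0,-1.5,0,-0.13],[0,0,-3,0,-0.13],[0,0,-3,0,-0.13]]]'
```

```text
time: 31.85
tool_pos: [0.4658, -0.2928, 0.1221]
tool_rot: [0.058, 0.998, -0.003, -0.001]
wrist_force: [-1.1, 0.3, -1.7]
grip_width: 0.0483
time: 32.22
tool_pos: [0.4662, -0.293, 0.1198]
tool_rot: [0.058, 0.998, -0.003, -0.001]
wrist_force: [-0.2, 0.7, 1.5]
grip_width: 0.0477
time: 32.6
tool_pos: [0.4677, -0.294, 0.1195]
tool_rot: [0.058, 0.998, -0.004, 0.001]
wrist_force: [-0.8, 0.7, 8.7]
grip_width: 0.0486
```

```bash
python3 -m handwheel '[[[0,0,0.5,0,-0.2],[0,0,0.5,0,-0.35],[0,0,0.5,0,-0.6],[0,0,0.5,0,-1],[0,0,0.5,0,-1],[0,0,0.5,0,-1]]]' 40; python3 look.py 26 345 190
```

```text
time: 33.35
tool_pos: [0.4677, -0.294, 0.1199]
tool_rot: [0.058, 0.998, -0.004, 0.001]
wrist_force: [0.3, 0.2, -0.1]
grip_width: 0.0856
33.35 [ 0.4677 -0.294   0.1199] [ 0.0579  0.9983 -0.0043  0.0009] [ 0.2515  0.2256 -0.0785] [-0.0417  0.0131 -0.0009] 0.08559327527939388
```

View pics/s26b.png

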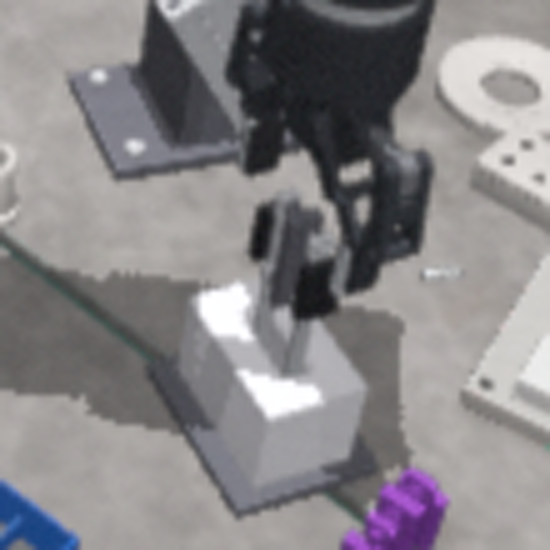

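Tongs released and standing as at the start. Retreat straight up and move aside for a clear check.

```bash
python3 -m handwheel '[[[0,0,20,0,-1],[0,0,50,0,-1],[0,0,90,0,-1],[0,0,140,0,-1],[0,0,190,0,-1],[0,40,200,0,-1],[0,95,200,0,-1],[0,150,200,0,-1]]]' 40; python3 -m handwheel '[[[0,40,0,0,-1],[0,80,0,0,-1],[0,110,0,0,-1],[0,110,0,0,-1]]]'; python3 look.py 27 345 190
python3 - <<'E'
from h import *
S=cv2.imread('pics/s27.png');s0=cv2.imread('pics/s0.png')
cv2.imwrite('pics/cmp.png',np.hstack([cv2.resize(i[215:285,375:425],None,fx=7,fy=7,interpolation=cv2.INTER_CUBIC) for i in(s0,S)]))
E
```

```text
time: 34.45
tool_pos: [0.4677, -0.1428, 0.3222]
tool_rot: [0.058, 0.998, -0.005, 0.002]
wrist_force: [0.6, -1.1, -0.6]
grip_width: 0.0854
time: 34.95
tool_pos: [0.4677, -0.0313, 0.324]
tool_rot: [0.057, 0.998, -0.005, 0.004]
wrist_force: [-0.4, -0.4, 0.5]
grip_width: 0.0852
34.95 [ 0.4677 -0.0313  0.324 ] [ 0.0568  0.9984 -0.0049  0.0036] [-0.421  -0.3642  0.4881] [-0.0028 -0.0126  0.0528] 0.08522240956643203
```

View pics/cmp.png

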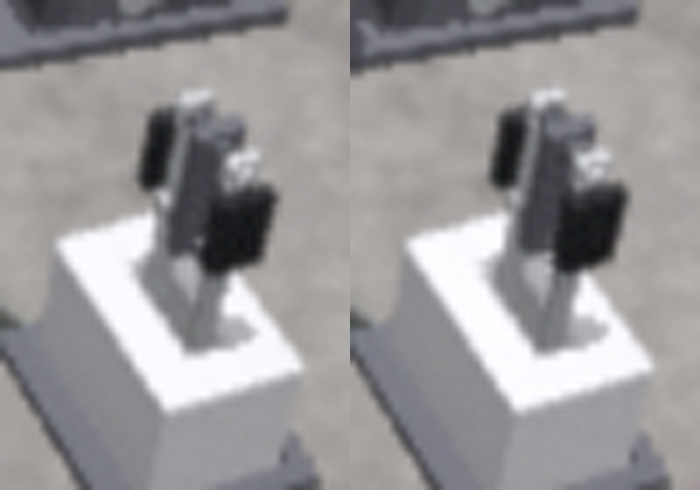

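View pics/s27.png

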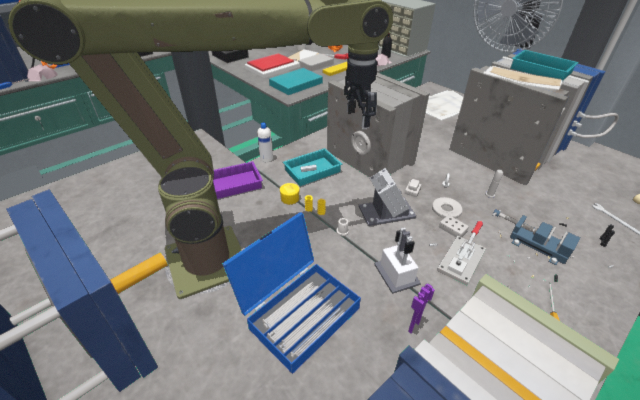

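View pics/t27.png

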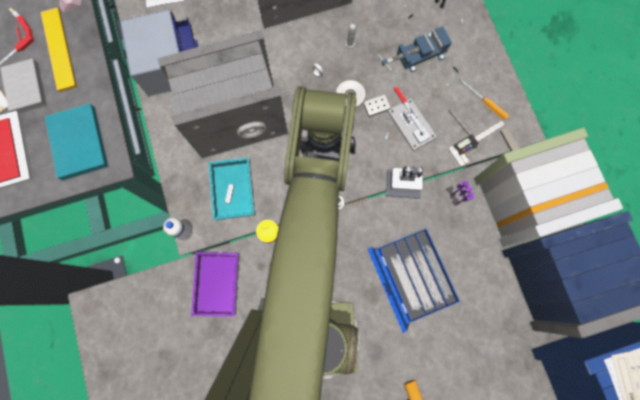

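The stand crops before and after match to within a pixel: tongs fully down and upright. The key lies on the tray floor (top view at 229,193). The springs, bush and can are unmoved.

```bash
python3 -c "
from bench import job,status
s=status.state();print(s['time'],abs(s['joint_velocities']).max());print(job.sign_off())"
```

```text
35.05 0.019341864864832376
the job is handed in; nothing more can be done
None
```

The key is out of the pocket and lying flat on the floor of the green-blue tray. The tongs are back upright in their stand, fully down. I handed the job in at about 35 s of the 67 s allowed.

**How it went**
- **Going in:** I carried the tongs with a light squeeze of 48 mm over the pads. The moves can't tilt the tool, so I leaned the tongs 30° against the pocket's lip. They then slid in until they stopped firmly on the shoulders, at about 13 N.
- **Drawing out:** I squeezed with 90 N and drew the key straight out, with a peak pull of about 25 N.
- **Placing:** I lowered the key until it touched the tray floor (about 7 N) and then opened the jaws. It was still leaning about 30°, so it tipped over flat between the jaws.
- **Putting back:** I swung the tongs upright in the stand's slot and lowered them. They bottomed at a tool height of 0.1195–0.1198 m, against 0.1199 m when I picked them up.

**Last checks**
- Before and after pictures of the stand look the same, so the tongs sit as they did at the start.
- The key shows inside the tray in both camera views.
- The springs and the spray can stand where they were; the arm hid part of the bush in the last top view, but the scene view shows it in place.
- The robot was touching nothing at hand-in.

**What disagreed:** the finger opening read 34.5 mm on the key, not the expected 40 mm. It had been 36.6 mm at 60 N, so I took the difference for give in the fingers. The key coming out with the tongs confirmed that. The two cameras also differed by up to 5 mm at bench level, so I worked from points seen in both and felt for the contacts.

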